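Unlock the bottle lift and hold the bottle up at the filler

TASK

Slide the upright white lock plate up out of its slotted holder and stand it in the narrow white caddy, so that the cam lever of the bottle lift is free. Then swing the cam lever up to its highest lift point, where it stands straight up and the empty bottle is raised to the filling spout, and finish while still holding the lever there with the gripper: it springs back when let go. Keep the bottle standing on its platform, and leave the cork basket, the full wine bottle and the glass alone.

Things in the scene. Friction and masses are not known exactly. Their poses are not given: they have to be found in the camera images.
- station: Fixed stainless bottle filling station. Origin on the counter under the middle of the bottle platform; z up. Base block 100 (x) x 90 (y) x 72 high around the origin. On its +y side stands a column 150 x 140 x 440 high, centred at y = +125, with a spout reaching over the bottle (rubber cone at z = 352). On its -y side are the cam lever and the slotted holder. The station's yaw varies.
- slot (a point): Centre of the mouth of the slotted aluminium holder, in the station frame at (-30, -130, 100) mm, same axes as the station. The slot is 11 mm wide along x, 96 mm long along y and 40 mm deep (floor at z = 60, mouth at z = 100). The holder is 30 x 114 mm outside, 100 high, open at the top.
- plate_center (a point): Centre of the loose lock plate: flat white plastic, 8 thick (x) x 90 wide (y) x 155 tall (z), 80 to 150 g. At the start it stands in the slot, axes parallel to the station's (to within the play of the slot), its top edge 215 above the counter, 115 mm of it above the holder. While it stands there it blocks the round lever grip before the top.
- plate_foot (a point): Middle of the lock plate's lower edge, 77.5 mm below plate_center; axes as the plate.
- plate: The lock plate itself; origin and axes as plate_foot.
- caddy: Fixed narrow white open-topped plastic box, 60 (x) x 130 (y) x 75 high outside, walls and floor 5 mm (inside 50 x 120, 70 deep). Origin: centre of its underside; z up. The plate stands in it with its 90 mm width along the caddy's y and may lean on a wall. It changes places with the cork basket between runs.
- cam_lever (a joint): Angle of the cam lever (rad). The hinge axis lies along the station's y, 55 mm above the counter over the station origin. 0 (start, lower stop): lever level, pointing to the station's -x. 1.571: lever straight up, the highest lift, platform and bottle raised 25 mm. Beyond that the lift falls again (stop at 2.0). A spring and the load push it back to 0 all the way: about 4 N at the grip at the start, 3 N at the top.
- lever_grip (a point): Middle of the lever's round black grip, a bar of 16 mm diameter and 80 mm long lying along the station's y (the point is 41 mm from the arm's end of it, 39 mm from the free end), 130 mm from the hinge axis. In the station frame at y = -110; at angle a it is at x = -130 cos a, z = 55 + 130 sin a mm. The flat steel lever arm is on its +y side, at y = -61 to -69. The bar may turn between the fingers as the lever swings.
- cam_axis (a point): Point on the hinge axis abreast of lever_grip, in the station frame at (0, -110, 55) mm; axes as the station.
- bottle_center (a point): Centre of the loose empty green glass bottle, 60 diameter, 240 tall, standing on the platform above the station origin (its foot at z = 86 at the start, inside a low ring). It must stay standing there.
- bottle: The same bottle; origin at the centre of its foot.
- cork_basket: Bystander: loose white basket of corks, 120 (x) x 150 (y) x 55 high; origin under its centre.
- wine: Bystander: loose full dark wine bottle, 62 diameter, 235 tall, with paper label and black capsule; origin at its foot.
- glass: Bystander: loose small tasting glass, 52 diameter, 75 tall; origin at its foot.
Things that resemble listed ones, but are neither listed nor needed, are in the scene too. Leave any pink or yellow look-alike of the caddy alone.

How it is judged:
On the way, in this order (a step that is already met when the one before it is completed fails the run):
1. the lock plate is lifted clear out of the slotted holder (z of plate_foot in the frame of station above 0.102 m), for 0.1 s.
2. the lock plate stands in the caddy, let go (z of plate_foot in the frame of caddy between -0.005 and 0.03 m and x of plate_foot in the frame of caddy between -0.03 and 0.03 m and y of plate_foot in the frame of caddy between -0.065 and 0.065 m and angle between plate_foot's own z axis and vertical below 0.9 rad and contact force between the fingers and plate below 0.05 N), for 0.2 s.
At the end, for the whole second after the job is handed in: Fingers hold the cam lever (over 0.5 N) within 0.12 rad of straight up; bottle raised 20 to 30 mm, within 12 mm of mid-platform, tilt under 0.1 rad; lock plate stands or leans in the caddy, lower edge within 30 mm of its underside, tilt under 0.9 rad, let go (all of step 2 and value of joint cam_lever between 1.451 and 1.691 rad and contact force between the fingers and cam_lever above 0.5 N and x of bottle_center in the frame of station between -0.012 and 0.012 m and y of bottle_center in the frame of station between -0.012 and 0.012 m and angle between bottle's own z axis and vertical below 0.1 rad and z of bottle_center in the frame of station between 0.226 and 0.236 m); the arm keeps its last pose, push and grip.
It fails at once if the bottle on the platform is tipped or knocked off (angle between bottle's own z axis and vertical above 0.35 rad).
It fails at once if the cork basket, the wine bottle or the glass is pushed away or tipped (distance of any of cork_basket, wine, glass from where it was at the start of the episode above 0.03 m or angle between any of cork_basket, wine, glass's own z axis and vertical above 0.35 rad).
It also fails if it takes over 58 s, if anything falls off the work surface, if the arm or the gripper's body presses on something with over 40 N, if the wrist force passes 120 N, or if a joint passes its speed limit or range.

ROBOT

A 6-joint arm with a two-finger parallel gripper is mounted at the origin on the work surface. World frame = base frame: x ahead of the robot, y to its left, z up, the work surface at z = 0. Lengths are in m, angles in rad, forces in N, time in s.
With the tool pointing down it reaches from about 0.375 to 0.9 m from the base axis. Payload 3.1 kg.
Tool frame: the origin (TCP) lies midway between the tips of the shut fingers; the grasp point (between the pads) lies 19 mm behind it; z points along the fingers, x is the direction in which the jaws open and shut, and the axes are right-handed (so a half turn about z gives the same grasp; the last joint's range is limited). The gripper opens to 87 mm and grips with 3 to 60 N. Pads are 19 mm wide; open, the fingers measure 117 mm over their backs; the gripper's body (75 mm by 190 mm) begins 51 mm behind the grasp point.
Start: joints at [0.957, 0.527, 1.433, -0, 1.181, -0.178], TCP at [0.264, 0.567, 0.2] pointing down, gripper open.
Joint ranges: [-3.08, 3.08], [-0.75, 2.2], [0.22, 2.44], [-1.43, 4.57], [0, 2.65], [-2.85, 2.85]. Speed limits (rad/s): [2.79, 2.79, 3.14, 3.14, 3.14, 3.14].

INTERFACE

Orientations are given as a unit quaternion [x, y, z, w].
In Python, from rig import * gives the robot as it stands.
- The arm moves only by the tool drive_tool, never from a script. Its argument "plan" is a list of rows, each an object with "offset": the shift along the tool's x, y, z in cm, a list of three; "delta_rot": the turn, a rotation vector about the tool's x, y, z in degrees, a list of three; "jaw": the finger opening in cm, from 0 to 8.7. In form: [{"offset": [dx, dy, dz], "delta_rot": [wx, wy, wz], "jaw": jaw}, ...]. A call has exactly 8 rows; each row is the pose to reach, as a shift and turn from the pose commanded when the call began, along the tool's axes at that moment; what a row does not reach only later rows make up. A row lasts 1/12 s, in which the tool goes at most 41.7 mm and 7.16 degrees, less where a joint would pass 70% of its speed; a pose out of reach is approached as far as the arm can. A call with a gripper value outside its range is refused whole. The fingers move at their own pace and stop on an object; "squeeze" is the grip in N (left out, the last holds). Time passes only in rows, so rows that repeat a pose let the fingers close, or fill a call up. It gives the time, the measured TCP pose, the force and the opening at its end, in the units of the state.
- get_obs(): the state, without advancing time (a new reading comes with each control period).
- camera(name): name is "side" or "top" or "wrist"; returns the picture (420x560x3 uint8, red, green, blue); there is no depth.
- calibration(name): a dict with "K" (3x3 intrinsics, pixels), "pose" (4x4, takes a point from camera to world coordinates); the wrist camera has in their place "tool_from_camera" (4x4, takes a point from camera to tool coordinates, whose origin is the TCP and whose axes are the tool frame's). Camera axes: x right, y down, z forward; pixel columns grow to the right and rows downward; lengths in m; the calibration is good to about 2 mm. A picture is of the moment at which its call begins: read the wrist's pose just before it. calibration takes no time and is no camera call.
- hand_in(): hands the job in, once; it reports no verdict.
The state is a dict: "time": time; "q": joint angles; "joint_velocities": joint speeds; "joint_torque": joint torques, N m; "position": TCP position; "tool_rot": TCP orientation; "ft_force": force on the tool from outside, world axes, zero at the start; "moment": the same for the moment, N m; "grip_width": finger opening in m.
Only numpy, scipy, OpenCV 4.12 (cv2) and the standard library are available. Lean on these libraries where they do the work, as an engineer would, in place of code of your own. Each camera call takes 0.05 s, during which the arm holds its last target.

## Working session

There is one attempt and no reset: what is moved stays moved. The work goes in short steps, Python scripts to look and compute and a tool call to move; the robot and the scene stay as the last step left them, time stands still between calls to the robot, and variables do not carry over. Pictures are saved under pics/ and viewed, and the job is handed in when it is done.

Besides the shell and the picture viewer there is one more tool, called as name(argument=value, ...), one argument or row to a line, values as JSON. drive_tool: Moves the arm, as the interface text tells. Its arguments: {"type":"object","properties":{"plan":{"type":"array","items":{"type":"object","properties":{"offset":{"type":"array","items":{"type":"number"}},"delta_rot":{"type":"array","items":{"type":"number"}},"jaw":{"type":"number"}}}},"squeeze":{"type":"number"}},"required":["plan"]}

```bash
mkdir -p pics; ls; python3 - <<'E'
from rig import *
import cv2
o=get_obs();print({k:o[k] for k in('time','position','tool_rot','grip_width','ft_force')})
for n in("side","top","wrist"):
    cv2.imwrite(f"pics/{n}0.png",camera(n)[:,:,::-1])
    c=calibration(n);print(n,{k:v for k,v in c.items()})
E
```

```text
pics
{'time': 0.0, 'position': array([0.26335197, 0.5659576 , 0.19868396]), 'tool_rot': array([ 8.43246806e-01,  5.37525533e-01, -9.80977608e-04,  4.03813377e-04]), 'grip_width': 0.08717104171205783, 'ft_force': array([ 0.3368805 ,  0.10458754, -0.56854958])}
side {'K': array([[385.84002227,   0.        , 269.80906127],
       [  0.        , 385.84002227, 209.68640996],
       [  0.        ,   0.        ,   1.        ]]), 'pose': array([[ 0.93014023, -0.23999507,  0.27792358,  0.27261043],
       [-0.36708223, -0.6272435 ,  0.6868888 , -0.74887787],
       [ 0.00947583, -0.74092372, -0.67152234,  0.81076104],
       [ 0.        ,  0.        ,  0.        ,  1.        ]])}
top {'K': array([[484.37787016,   0.        , 282.27887404],
       [  0.        , 484.37787016, 213.86302028],
       [  0.        ,   0.        ,   1.        ]]), 'pose': array([[-1.53033666e-02, -9.81193045e-01,  1.92421453e-01,
         3.15773257e-01],
       [-9.99877986e-01,  1.56203792e-02,  1.30484313e-04,
        -6.22043720e-02],
       [-3.13372636e-03, -1.92395978e-01, -9.81312370e-01,
         1.39749498e+00],
       [ 0.00000000e+00,  0.00000000e+00,  0.00000000e+00,
         1.00000000e+00]])}
wrist {'K': array([[320.95609793,   0.        , 277.86667433],
       [  0.        , 320.95609793, 207.92391613],
       [  0.        ,   0.        ,   1.        ]]), 'tool_from_camera': array([[ 9.99999995e-01,  8.19990813e-05,  5.25585622e-05,
        -9.68960619e-04],
       [-9.22681045e-05,  9.70375758e-01,  2.41600661e-01,
        -6.54171800e-02],
       [-3.11905223e-05, -2.41600665e-01,  9.70375761e-01,
        -1.85281102e-01],
       [ 0.00000000e+00,  0.00000000e+00,  0.00000000e+00,
         1.00000000e+00]])}
```

View pics/side0.png

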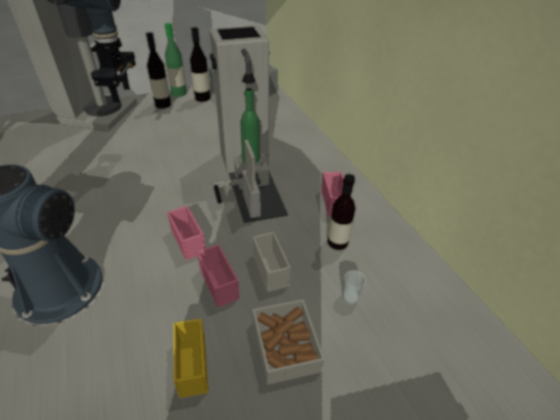

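View pics/top0.png

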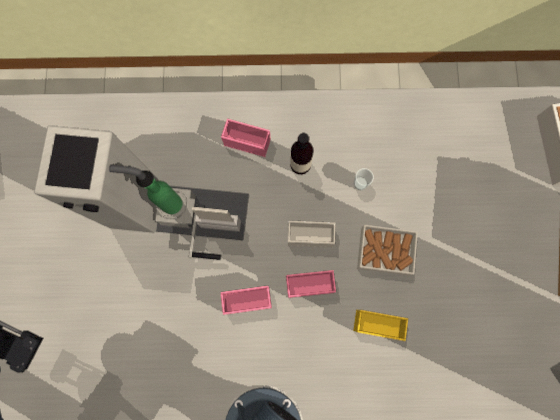

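View pics/wrist0.png

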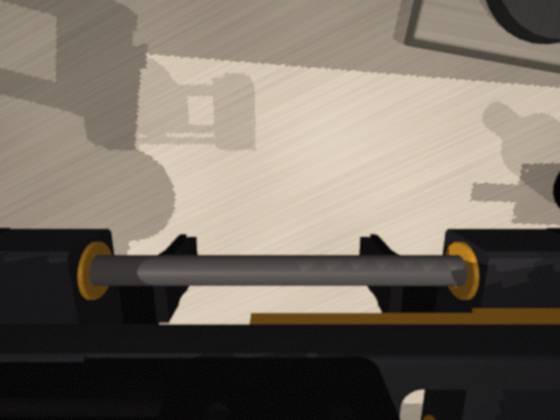

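```bash
python3 - <<'E'
import cv2
t=cv2.imread("pics/top0.png");s=cv2.imread("pics/side0.png")
cv2.imwrite("pics/t1.png",cv2.resize(t[165:275,140:250],(770,770//1),interpolation=cv2.INTER_CUBIC)[:, :][:600+170])
a=cv2.resize(t[170:270,140:270],None,fx=6,fy=6,interpolation=cv2.INTER_CUBIC);cv2.imwrite("pics/t1.png",a)
a=cv2.resize(t[210:280,270:430],None,fx=5,fy=5,interpolation=cv2.INTER_CUBIC);cv2.imwrite("pics/t2.png",a)
a=cv2.resize(s[130:225,200:300],None,fx=6,fy=6,interpolation=cv2.INTER_CUBIC);cv2.imwrite("pics/s1.png",a)
a=cv2.resize(s[225:300,240:300],None,fx=8,fy=8,interpolation=cv2.INTER_CUBIC);cv2.imwrite("pics/s2.png",a)
E
```

```text
(no output)
```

View pics/t1.png

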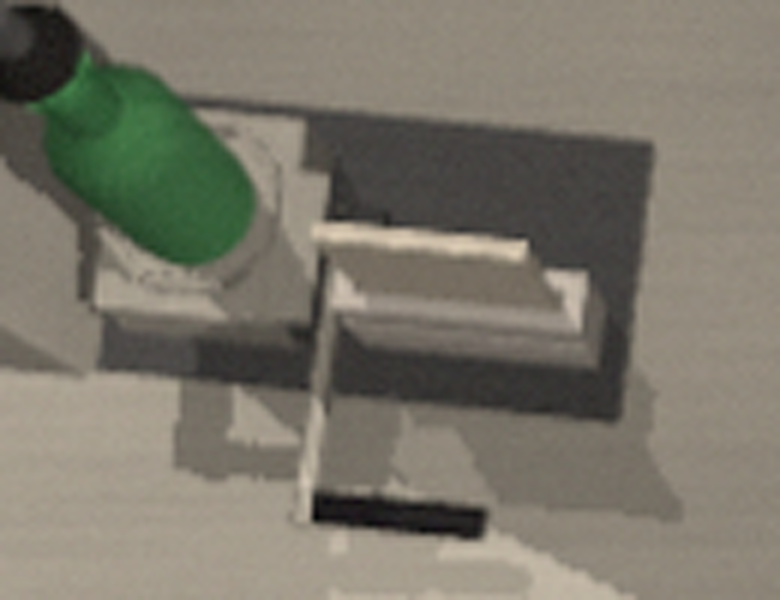

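View pics/t2.png

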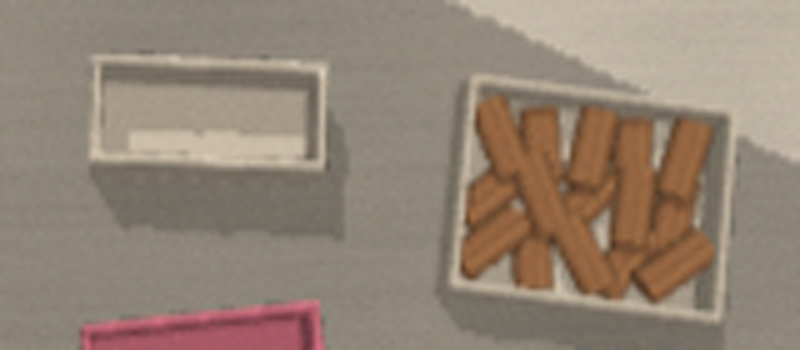

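View pics/s1.png

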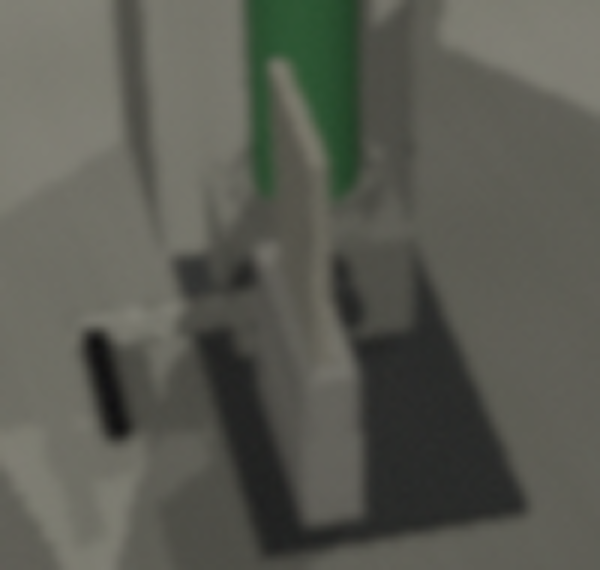

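View pics/s2.png

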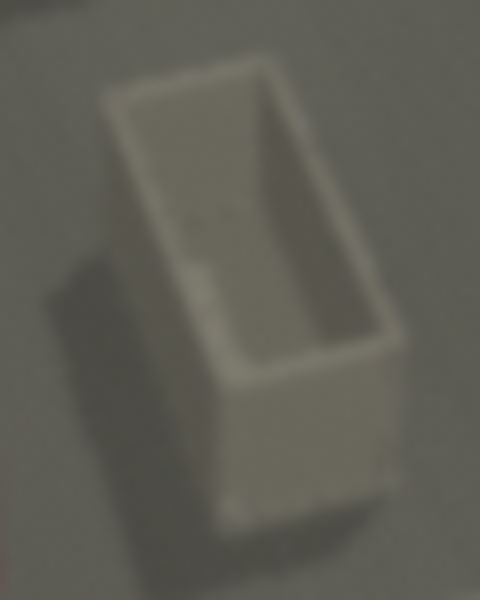

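```bash
cat > h.py <<'E'
import numpy as np,cv2
from scipy.optimize import least_squares
from scipy.spatial.transform import Rotation as R
from rig import *
def proj(K,T,P):
    p=(np.linalg.inv(T)@np.c_[P,np.ones(len(P))].T)[:3]; q=K@p; return (q[:2]/q[2]).T
def tri(obs):  # list of (K,T,uv)
    A=[];b=[]
    for K,T,uv in obs:
        d=T[:3,:3]@np.linalg.inv(K)@np.array([uv[0],uv[1],1]);d/=np.linalg.norm(d)
        M=np.eye(3)-np.outer(d,d);A.append(M);b.append(M@T[:3,3])
    return np.linalg.lstsq(np.vstack(A),np.hstack(b),rcond=None)[0]
def world(p,P):  # p x,y,yaw
    return np.c_[np.asarray(P)@R.from_euler('z',p[2]).as_matrix().T]+[p[0],p[1],p[3] if len(p)>3 else 0]
def fit(p0,obs):
    def f(p): return np.concatenate([(proj(K,T,world(p,P))-uv).ravel() for K,T,P,uv in obs])
    r=least_squares(f,p0,loss='soft_l1');return r.x,f(r.x).reshape(-1,2)
C={n:(calibration(n)['K'],calibration(n)['pose']) for n in('top','side')}
E
python3 - <<'E'
from h import *
cr=lambda a,u0,v0,s:(np.array(a,float)+.5)/s-.5+[u0,v0]
np.set_printoptions(precision=4,suppress=True)
# station
Pt=[[-30,-85,215],[-30,-175,215],[-130,-69,55],[-130,-149,55],[-15,-187,100],[-45,-187,100]]
ut=cr([[313,233],[528,249],[315,508],[487,523],[587,270],[580,332]],140,170,6)
us=cr([[281,64],[320,163],[97,332],[118,435],[360,370],[305,380]],200,130,6)
P=np.array(Pt)/1e3
p,r=fit([.5,.2,0],[(*C['top'],P,ut),(*C['side'],P,us)]);print('station',p);print(r)
for a,b,c in zip(ut,us,P):
    w=tri([(*C['top'],a),(*C['side'],b)]);print(c,w,w-world(p,[c])[0])
Q=np.array([[30,65,75],[30,-65,75],[-30,-65,75],[-30,65,75]])/1e3
ut=cr([[92,55],[328,64],[326,170],[92,160]],270,210,5)
us=cr([[270,52],[405,340],[228,385],[105,95]],240,225,8)
p,r=fit([.4,-.1,0],[(*C['top'],Q,ut),(*C['side'],Q,us)]);print('caddy',p);print(r)
for a,b,c in zip(ut,us,Q):
    w=tri([(*C['top'],a),(*C['side'],b)]);print(c,w,w-world(p,[c])[0])
o=get_obs();print(R.from_quat(o['tool_rot']).as_matrix())
E
```

```text
station [ 0.605   0.2449 -0.1087]
[[-0.0425 -0.3452]
 [-0.0479  0.2623]
 [ 0.0176  0.1061]
 [-0.079   0.2747]
 [-0.0789  0.118 ]
 [-0.1371  0.5742]
 [-0.1981 -0.6665]
 [ 0.6328  0.1265]
 [-0.2665  0.4199]
 [ 0.6261 -0.5202]
 [ 0.7315  0.2899]
 [-0.2121  0.303 ]]
[-0.03  -0.085  0.215] [0.5661 0.164  0.2125] [ 0.0001  0.0003 -0.0025]
[-0.03  -0.175  0.215] [0.5556 0.0742 0.2159] [-0.0006 -0.      0.0009]
[-0.13  -0.069  0.055] [0.4688 0.1901 0.0567] [ 0.0005 -0.0003  0.0017]
[-0.13  -0.149  0.055] [0.4591 0.1111 0.0534] [-0.0005  0.0002 -0.0016]
[-0.015 -0.187  0.1  ] [0.5687 0.0605 0.1019] [-0.0012 -0.0002  0.0019]
[-0.045 -0.187  0.1  ] [0.5409 0.0635 0.1013] [ 0.0009 -0.0004  0.0013]
caddy [ 0.5225 -0.142  -0.0523]
[[ 0.3752 -0.0288]
 [ 0.048  -0.1496]
 [ 0.0999  0.1342]
 [-0.3781  0.4191]
 [ 0.4041 -0.1757]
 [ 0.8367 -0.1094]
 [-0.3671  0.3243]
 [-0.4607 -0.547 ]]
[0.03  0.065 0.075] [ 0.5556 -0.0775  0.0735] [-0.0002  0.0011 -0.0015]
[ 0.03  -0.065  0.075] [ 0.5478 -0.2081  0.075 ] [-0.0012  0.0003  0.    ]
[-0.03  -0.065  0.075] [ 0.4898 -0.2051  0.0755] [0.0007 0.0002 0.0005]
[-0.03   0.065  0.075] [ 0.4971 -0.0766  0.0736] [ 0.0011 -0.001  -0.0014]
[[ 0.4221  0.9065 -0.001 ]
 [ 0.9065 -0.4222 -0.0014]
 [-0.0017 -0.0003 -1.    ]]
```

```bash
cat >> h.py <<'E'
import json,os
np.set_printoptions(precision=4,suppress=True)
ST=[.605,.2449,-.1087]; CA=[.5225,-.142,-.0523]
def down(yaw_deg): # tool x at yaw, z down
    y=np.radians(yaw_deg);x=np.array([np.cos(y),np.sin(y),0]);z=np.array([0,0,-1.]);return R.from_matrix(np.c_[x,np.cross(z,x),z])
def load():
    if not os.path.exists('cmd.json'): return np.array([.264,.567,.2]),down(65.03)
    d=json.load(open('cmd.json'));return np.array(d[0]),R.from_quat(d[1])
def upd(off,rot):
    p,r=load();p=p+r.apply(np.array(off)/100);r=r*R.from_rotvec(np.radians(rot))
    json.dump([p.tolist(),r.as_quat().tolist()],open('cmd.json','w'))
def chk():
    p,r=load();o=get_obs();m=R.from_quat(o['tool_rot'])
    print('t',round(o['time'],2),'cmd',p,'meas',o['position'],'diff mm',(o['position']-p)*1e3,'rotdiff deg',np.degrees((r.inv()*m).as_rotvec()).round(2),'w',round(o['grip_width'],4),'F',o['ft_force'])
def plan(pos,rot):
    p,r=load();print('off cm',r.inv().apply(np.array(pos)-p)*100,'rot deg',np.degrees((r.inv()*rot).as_rotvec()))
E
python3 - <<'E'
from h import *
chk();plan([.34,.30,.28],down(20))
for n,P in (('plate',[-.03,-.13,.171]),('grip130',[-.13,-.13,.036])): print(n,world(ST,[P]))
E
```

```text
t 0.15 cmd [0.264 0.567 0.2  ] meas [0.2635 0.5661 0.1989] diff mm [-0.5424 -0.9018 -1.1121] rotdiff deg [ 0.02 -0.1   0.  ] w 0.0869 F [ 0.4251 -0.8168  0.1565]
off cm [-20.996   18.1609  -8.    ] rot deg [ 0.    0.   45.03]
plate [[0.5611 0.1189 0.171 ]]
grip130 [[0.4617 0.1298 0.036 ]]
```

drive_tool(
  plan=[
    {"offset": [-2.6,2.3,-2],"delta_rot": [0,0,5.6],"jaw": 8.7},
    {"offset": [-5.2,4.5,-4],"delta_rot": [0,0,11.2],"jaw": 8.7},
    {"offset": [-7.9,6.8,-6],"delta_rot": [0,0,16.9],"jaw": 8.7},
    {"offset": [-10.5,9.1,-7],"delta_rot": [0,0,22.5],"jaw": 8.7},
    {"offset": [-13.1,11.4,-8],"delta_rot": [0,0,28.1],"jaw": 8.7},
    {"offset": [-15.7,13.6,-8],"delta_rot": [0,0,33.8],"jaw": 8.7},
    {"offset": [-18.4,15.9,-8],"delta_rot": [0,0,39.4],"jaw": 8.7},
    {"offset": [-21,18.2,-8],"delta_rot": [0,0,45],"jaw": 8.7},
  ],
)

```text
time: 0.82
position: [0.34, 0.2977, 0.2798]
tool_rot: [0.985, 0.172, 0.0, 0.0]
ft_force: [0.8, -0.6, -0.1]
grip_width: 0.0867
```

```bash
python3 - <<'E'
from h import *
upd([-21,18.2,-8],[0,0,45])
chk();plan([.43,.12,.28],down(-6.2))
E
```

```text
t 0.82 cmd [0.3403 0.2998 0.28  ] meas [0.34   0.2977 0.2798] diff mm [-0.3767 -2.1099 -0.207 ] rotdiff deg [-0.01  0.01  0.25] w 0.0867 F [ 0.8289 -0.5776 -0.1216]
off cm [ 2.2655 19.9634  0.    ] rot deg [ 0.    0.   26.23]
```

drive_tool(
  plan=[
    {"offset": [0.3,2.9,0],"delta_rot": [0,0,3.8],"jaw": 8.7},
    {"offset": [0.6,5.7,0],"delta_rot": [0,0,7.5],"jaw": 8.7},
    {"offset": [0.9,8.6,0],"delta_rot": [0,0,11.2],"jaw": 8.7},
    {"offset": [1.3,11.4,0],"delta_rot": [0,0,15],"jaw": 8.7},
    {"offset": [1.6,14.3,0],"delta_rot": [0,0,18.8],"jaw": 8.7},
    {"offset": [2,17.1,0],"delta_rot": [0,0,22.5],"jaw": 8.7},
    {"offset": [2.3,20,0],"delta_rot": [0,0,26.2],"jaw": 8.7},
    {"offset": [2.3,20,0],"delta_rot": [0,0,26.2],"jaw": 8.7},
  ],
)

```text
time: 1.48
position: [0.433, 0.1155, 0.2797]
tool_rot: [0.998, -0.057, 0.001, 0.001]
ft_force: [0.1, 0.0, 1.1]
grip_width: 0.0872
```

```bash
python3 - <<'E'
from h import *
upd([2.3,20,0],[0,0,26.2])
chk();plan([.5611,.1189,.28],down(-6.2))
E
```

```text
t 1.48 cmd [0.4304 0.1198 0.28  ] meas [0.433  0.1155 0.2797] diff mm [ 2.5555 -4.3225 -0.2952] rotdiff deg [-0.11  0.14  0.38] w 0.0872 F [0.1224 0.0358 1.0614]
off cm [12.9988 -1.3173  0.    ] rot deg [0.   0.   0.03]
```

drive_tool(
  plan=[
    {"offset": [3,-0.3,0],"delta_rot": [0,0,0],"jaw": 8.7},
    {"offset": [6,-0.6,0],"delta_rot": [0,0,0],"jaw": 8.7},
    {"offset": [9,-0.9,0],"delta_rot": [0,0,0],"jaw": 8.7},
    {"offset": [11.5,-1.2,0],"delta_rot": [0,0,0],"jaw": 8.7},
    {"offset": [13,-1.3,0],"delta_rot": [0,0,0],"jaw": 8.7},
    {"offset": [13,-1.3,0],"delta_rot": [0,0,0],"jaw": 8.7},
    {"offset": [13,-1.3,0],"delta_rot": [0,0,0],"jaw": 8.7},
    {"offset": [13,-1.3,0],"delta_rot": [0,0,0],"jaw": 8.7},
  ],
)

```text
time: 2.15
position: [0.5593, 0.1187, 0.2791]
tool_rot: [0.999, -0.053, -0.001, 0.0]
ft_force: [-0.4, -0.5, -0.6]
grip_width: 0.0868
```

```bash
python3 - <<'E'
from h import *
upd([13,-1.3,0],[0,0,0])
chk()
for n in('wrist','side'): cv2.imwrite(f"pics/{n}1.png",camera(n)[:,:,::-1])
o=get_obs();T=np.eye(4);T[:3,:3]=R.from_quat(o['tool_rot']).as_matrix();T[:3,3]=o['position']
c=calibration('wrist');T=T@c['tool_from_camera']
print(proj(c['K'],T,world(ST,[[-.03,-.085,.215],[-.03,-.175,.215],[-.13,-.069,.055],[-.13,-.149,.055]])))
plan([.5611,.1189,.171],down(-6.2))
E
```

```text
t 2.15 cmd [0.5611 0.1187 0.28  ] meas [0.5593 0.1187 0.2791] diff mm [-1.7476 -0.0103 -0.8789] rotdiff deg [-0.01 -0.14 -0.04] w 0.0868 F [-0.4352 -0.5391 -0.579 ]
[[280.4353 153.6826]
 [280.036  262.3466]
 [198.996  130.5852]
 [202.5255 193.7947]]
off cm [-0.0012 -0.0173 10.9   ] rot deg [0.   0.   0.03]
```

View pics/wrist1.png

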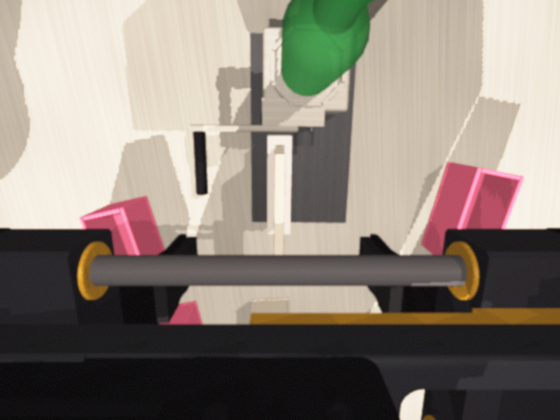

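View pics/side1.png

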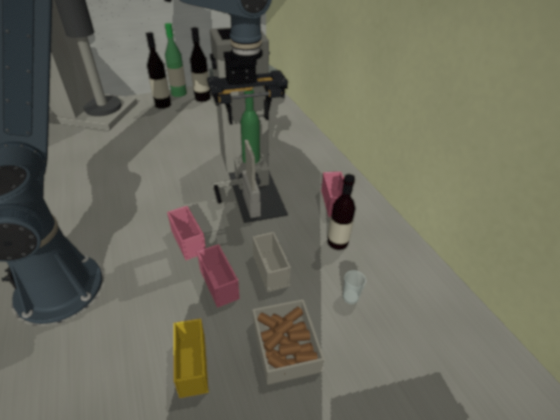

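drive_tool(
  plan=[
    {"offset": [0,0,2],"delta_rot": [0,0,0],"jaw": 8.7},
    {"offset": [0,0,4],"delta_rot": [0,0,0],"jaw": 8.7},
    {"offset": [0,0,6],"delta_rot": [0,0,0],"jaw": 8.7},
    {"offset": [0,0,8],"delta_rot": [0,0,0],"jaw": 6},
    {"offset": [0,0,9.8],"delta_rot": [0,0,0],"jaw": 4},
    {"offset": [0,0,10.9],"delta_rot": [0,0,0],"jaw": 3},
    {"offset": [0,0,10.9],"delta_rot": [0,0,0],"jaw": 3},
    {"offset": [0,0,10.9],"delta_rot": [0,0,0],"jaw": 3},
  ],
)

```text
time: 2.92
position: [0.5604, 0.1184, 0.1708]
tool_rot: [0.999, -0.054, -0.0, -0.0]
ft_force: [-0.1, 0.1, -0.1]
grip_width: 0.0609
```

drive_tool(
  plan=[
    {"offset": [0,0,0],"delta_rot": [0,0,0],"jaw": 1.5},
    {"offset": [0,0,0],"delta_rot": [0,0,0],"jaw": 0.3},
    {"offset": [0,0,0],"delta_rot": [0,0,0],"jaw": 0.3},
    {"offset": [0,0,0],"delta_rot": [0,0,0],"jaw": 0.3},
    {"offset": [0,0,0],"delta_rot": [0,0,0],"jaw": 0.3},
    {"offset": [0,0,0],"delta_rot": [0,0,0],"jaw": 0.3},
    {"offset": [0,0,0],"delta_rot": [0,0,0],"jaw": 0.3},
    {"offset": [0,0,0],"delta_rot": [0,0,0],"jaw": 0.3},
  ],
  squeeze=20,
)

```text
time: 3.58
position: [0.5609, 0.1183, 0.1707]
tool_rot: [0.999, -0.054, -0.0, 0.0]
ft_force: [-0.0, -0.8, -0.1]
grip_width: 0.0086
```

```bash
python3 - <<'E'
from h import *
upd([0,0,10.9],[0,0,0])
chk()
E
```

```text
t 3.58 cmd [0.5611 0.1187 0.171 ] meas [0.5609 0.1183 0.1707] diff mm [-0.2163 -0.4406 -0.3353] rotdiff deg [-0. -0.  0.] w 0.0086 F [-0.0164 -0.8203 -0.1233]
```

drive_tool(
  plan=[
    {"offset": [0,0,0],"delta_rot": [0,0,0],"jaw": 0.3},
    {"offset": [0,0,-0.5],"delta_rot": [0,0,0],"jaw": 0.3},
    {"offset": [0,0,-1.5],"delta_rot": [0,0,0],"jaw": 0.3},
    {"offset": [0,0,-3],"delta_rot": [0,0,0],"jaw": 0.3},
    {"offset": [0,0,-4.5],"delta_rot": [0,0,0],"jaw": 0.3},
    {"offset": [0,0,-6],"delta_rot": [0,0,0],"jaw": 0.3},
    {"offset": [0,0,-7.5],"delta_rot": [0,0,0],"jaw": 0.3},
    {"offset": [0,0,-8],"delta_rot": [0,0,0],"jaw": 0.3},
  ],
  squeeze=30,
)

```text
time: 4.25
position: [0.5625, 0.1184, 0.2538]
tool_rot: [0.999, -0.054, 0.003, -0.0]
ft_force: [1.1, 0.7, -1.3]
grip_width: 0.0078
```

```bash
python3 - <<'E'
from h import *
upd([0,0,-8],[0,0,0])
chk()
s=camera('side');cv2.imwrite("pics/side2.png",cv2.resize(s[60:300,150:400],None,fx=2.4,fy=2.4)[:,:,::-1])
plan([CA[0],CA[1],.25],down(-3))
E
```

```text
t 4.25 cmd [0.5611 0.1187 0.251 ] meas [0.5625 0.1184 0.2538] diff mm [ 1.3772 -0.3445  2.7939] rotdiff deg [ 0.04  0.3  -0.  ] w 0.0078 F [ 1.1278  0.6983 -1.3012]
off cm [-1.0347 26.3364  0.1   ] rot deg [ 0.    0.   -3.17]
```

View pics/side2.png

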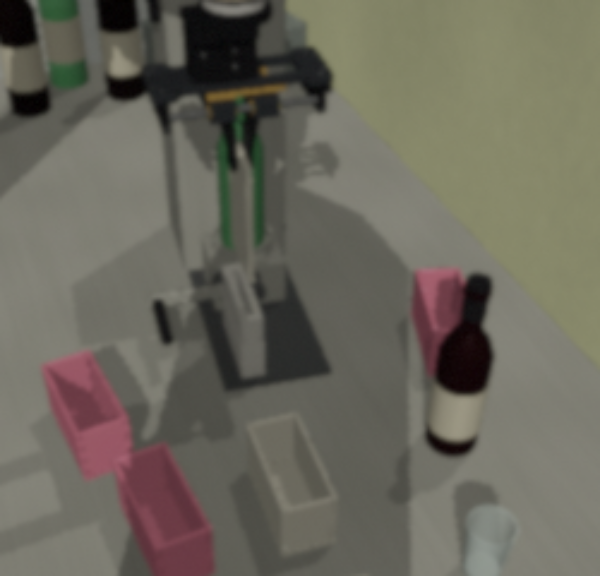

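drive_tool(
  plan=[
    {"offset": [0,1,0],"delta_rot": [0,0,0],"jaw": 0.3},
    {"offset": [-0.1,3,0],"delta_rot": [0,0,0],"jaw": 0.3},
    {"offset": [-0.2,6,0],"delta_rot": [0,0,0],"jaw": 0.3},
    {"offset": [-0.4,9,0],"delta_rot": [0,0,-1],"jaw": 0.3},
    {"offset": [-0.5,12,0],"delta_rot": [0,0,-1.5],"jaw": 0.3},
    {"offset": [-0.6,15,0],"delta_rot": [0,0,-2],"jaw": 0.3},
    {"offset": [-0.7,18,0],"delta_rot": [0,0,-2.5],"jaw": 0.3},
    {"offset": [-0.8,20.5,0],"delta_rot": [0,0,-3.2],"jaw": 0.3},
  ],
)

```text
time: 4.97
position: [0.5293, -0.087, 0.2494]
tool_rot: [1.0, -0.026, -0.001, 0.0]
ft_force: [0.2, -0.2, -1.0]
grip_width: 0.0076
```

```bash
python3 - <<'E'
from h import *
upd([-.8,20.5,0],[0,0,-3.2])
chk();plan([CA[0],CA[1],.25],down(-3))
E
```

```text
t 4.97 cmd [ 0.5311 -0.0842  0.251 ] meas [ 0.5293 -0.087   0.2494] diff mm [-1.774  -2.7682 -1.5757] rotdiff deg [-0.01 -0.15  0.02] w 0.0076 F [ 0.2093 -0.1622 -0.9741]
off cm [-0.5602  5.8142  0.1   ] rot deg [0.   0.   0.03]
```

drive_tool(
  plan=[
    {"offset": [-0.2,2,0],"delta_rot": [0,0,0],"jaw": 0.3},
    {"offset": [-0.4,4,0],"delta_rot": [0,0,0],"jaw": 0.3},
    {"offset": [-0.5,5.2,0],"delta_rot": [0,0,0],"jaw": 0.3},
    {"offset": [-0.6,5.8,0],"delta_rot": [0,0,0],"jaw": 0.3},
    {"offset": [-0.6,5.8,0],"delta_rot": [0,0,0],"jaw": 0.3},
    {"offset": [-0.6,5.8,0],"delta_rot": [0,0,0],"jaw": 0.3},
    {"offset": [-0.6,5.8,0],"delta_rot": [0,0,0],"jaw": 0.3},
    {"offset": [-0.6,5.8,0],"delta_rot": [0,0,0],"jaw": 0.3},
  ],
)

```text
time: 5.63
position: [0.5219, -0.1411, 0.2506]
tool_rot: [1.0, -0.025, -0.0, -0.0]
ft_force: [0.6, -0.6, -1.4]
grip_width: 0.0078
```

```bash
python3 - <<'E'
from h import *
upd([-.6,5.8,0],[0,0,0])
chk()
s=camera('side');cv2.imwrite("pics/side3.png",cv2.resize(s[60:300,150:400],None,fx=2.4,fy=2.4)[:,:,::-1])
s=camera('wrist');cv2.imwrite("pics/wrist3.png",s[:,:,::-1])
E
```

```text
t 5.63 cmd [ 0.5221 -0.1418  0.251 ] meas [ 0.5219 -0.1411  0.2506] diff mm [-0.198   0.7195 -0.4247] rotdiff deg [ 0.03 -0.02 -0.08] w 0.0078 F [ 0.5843 -0.5839 -1.3843]
```

View pics/side3.png

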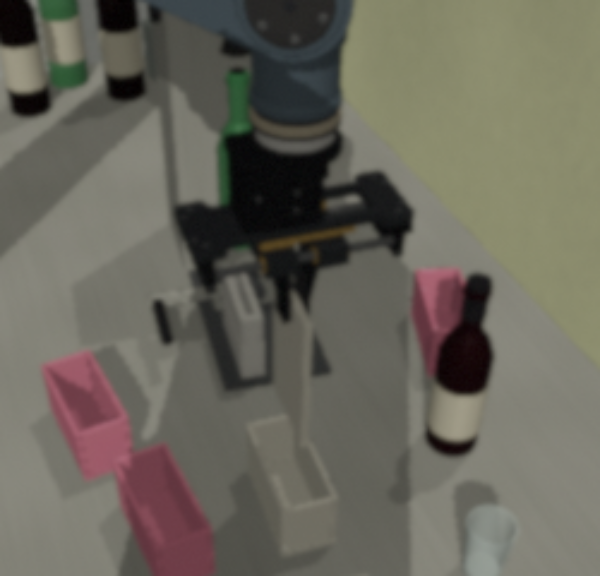

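View pics/wrist3.png

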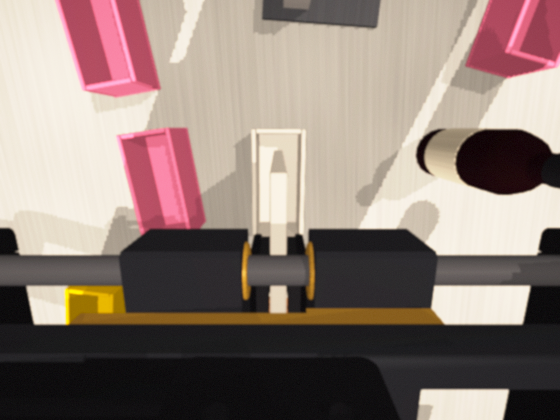

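drive_tool(
  plan=[
    {"offset": [0,0,1],"delta_rot": [0,0,0],"jaw": 0.3},
    {"offset": [0,0,3],"delta_rot": [0,0,0],"jaw": 0.3},
    {"offset": [0,0,5],"delta_rot": [0,0,0],"jaw": 0.3},
    {"offset": [0,0,7],"delta_rot": [0,0,0],"jaw": 0.3},
    {"offset": [0,0,9],"delta_rot": [0,0,0],"jaw": 0.3},
    {"offset": [0,0,11],"delta_rot": [0,0,0],"jaw": 0.3},
    {"offset": [0,0,12.4],"delta_rot": [0,0,0],"jaw": 0.3},
    {"offset": [0,0,13],"delta_rot": [0,0,0],"jaw": 0.3},
  ],
)

```text
time: 6.4
position: [0.5203, -0.1411, 0.118]
tool_rot: [1.0, -0.026, -0.002, -0.001]
ft_force: [-0.0, -0.7, -1.4]
grip_width: 0.008
```

drive_tool(
  plan=[
    {"offset": [0,0,0.1],"delta_rot": [0,0,0],"jaw": 0.3},
    {"offset": [0,0,0.2],"delta_rot": [0,0,0],"jaw": 0.3},
    {"offset": [0,0,0.3],"delta_rot": [0,0,0],"jaw": 0.3},
    {"offset": [0,0,0.4],"delta_rot": [0,0,0],"jaw": 0.3},
    {"offset": [0,0,0.4],"delta_rot": [0,0,0],"jaw": 0.3},
    {"offset": [0,0,0.4],"delta_rot": [0,0,0],"jaw": 0.3},
    {"offset": [0,0,0.4],"delta_rot": [0,0,0],"jaw": 0.3},
    {"offset": [0,0,0.4],"delta_rot": [0,0,0],"jaw": 0.3},
  ],
)

```text
time: 7.07
position: [0.5221, -0.1423, 0.117]
tool_rot: [1.0, -0.026, 0.0, 0.0]
ft_force: [-0.6, -0.0, -1.9]
grip_width: 0.0077
```

```bash
python3 - <<'E'
from h import *
upd([0,0,13],[0,0,0]);upd([0,0,.4],[0,0,0])
chk()
s=camera('side');cv2.imwrite("pics/side4.png",cv2.resize(s[60:300,150:400],None,fx=2.4,fy=2.4)[:,:,::-1])
E
```

```text
t 7.07 cmd [ 0.5221 -0.1418  0.117 ] meas [ 0.5221 -0.1423  0.117 ] diff mm [-0.0504 -0.5095 -0.0109] rotdiff deg [-0.02  0.03 -0.  ] w 0.0077 F [-0.6175 -0.0353 -1.9023]
```

View pics/side4.png

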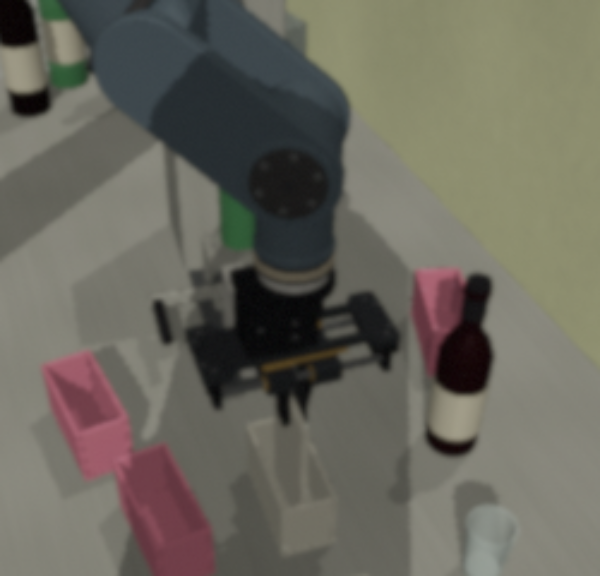

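drive_tool(
  plan=[
    {"offset": [0,0,0.1],"delta_rot": [0,0,0],"jaw": 0.3},
    {"offset": [0,0,0.15],"delta_rot": [0,0,0],"jaw": 0.3},
    {"offset": [0,0,0.15],"delta_rot": [0,0,0],"jaw": 1.2},
    {"offset": [0,0,0.15],"delta_rot": [0,0,0],"jaw": 1.6},
    {"offset": [0,0,0.15],"delta_rot": [0,0,0],"jaw": 2.5},
    {"offset": [0,0,0.15],"delta_rot": [0,0,0],"jaw": 4},
    {"offset": [0,0,0.15],"delta_rot": [0,0,0],"jaw": 6},
    {"offset": [0,0,0.15],"delta_rot": [0,0,0],"jaw": 8},
  ],
)

```text
time: 7.78
position: [0.5219, -0.1422, 0.1151]
tool_rot: [1.0, -0.026, -0.0, -0.0]
ft_force: [-0.2, -0.6, -0.1]
grip_width: 0.0352
```

```bash
python3 - <<'E'
from h import *
upd([0,0,.15],[0,0,0])
chk()
s=camera('wrist');cv2.imwrite("pics/wrist5.png",s[:,:,::-1])
E
```

```text
t 7.78 cmd [ 0.5221 -0.1418  0.1155] meas [ 0.5219 -0.1422  0.1151] diff mm [-0.2419 -0.4055 -0.4205] rotdiff deg [ 0.   -0.01  0.  ] w 0.0352 F [-0.2035 -0.5635 -0.0951]
```

View pics/wrist5.png

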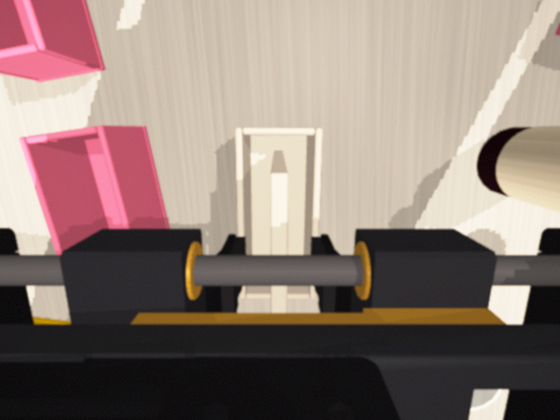

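drive_tool(
  plan=[
    {"offset": [0,0,0],"delta_rot": [0,0,0],"jaw": 8.7},
    {"offset": [0,0,0],"delta_rot": [0,0,0],"jaw": 8.7},
    {"offset": [0,0,0],"delta_rot": [0,0,0],"jaw": 8.7},
    {"offset": [0,0,-2],"delta_rot": [0,0,0],"jaw": 8.7},
    {"offset": [0,0,-5],"delta_rot": [0,0,0],"jaw": 8.7},
    {"offset": [0,0,-8],"delta_rot": [0,0,0],"jaw": 8.7},
    {"offset": [0,0,-11],"delta_rot": [0,0,0],"jaw": 8.7},
    {"offset": [0,0,-13],"delta_rot": [0,0,0],"jaw": 8.7},
  ],
)

```text
time: 8.5
position: [0.5228, -0.1427, 0.2481]
tool_rot: [1.0, -0.026, 0.002, 0.001]
ft_force: [1.5, 0.0, 0.4]
grip_width: 0.0858
```

```bash
python3 - <<'E'
from h import *
upd([0,0,-13],[0,0,0])
chk()
for n in('side','top'):
  s=camera(n);cv2.imwrite(f"pics/{n}6.png",s[:,:,::-1])
s=camera('wrist');cv2.imwrite("pics/wrist6.png",s[:,:,::-1])
# tool with x = station x, tilted about tool x? untilted:
plan([.43,.0,.22],down(-6.2))
E
```

```text
t 8.5 cmd [ 0.5221 -0.1418  0.2455] meas [ 0.5228 -0.1427  0.2481] diff mm [ 0.7153 -0.8399  2.5669] rotdiff deg [-0.09  0.19 -0.  ] w 0.0858 F [1.4886 0.0422 0.4392]
off cm [ -9.9335 -13.6875   2.55  ] rot deg [0.   0.   3.23]
```

View pics/side6.png

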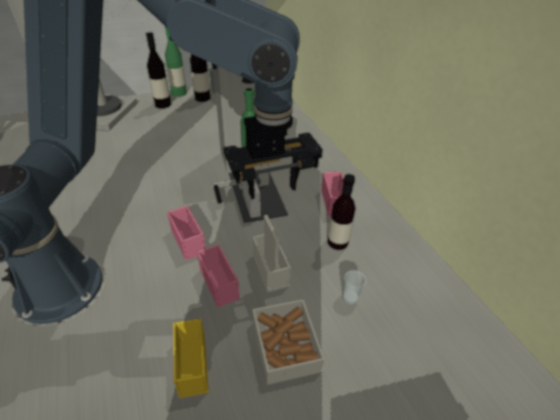

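View pics/wrist6.png

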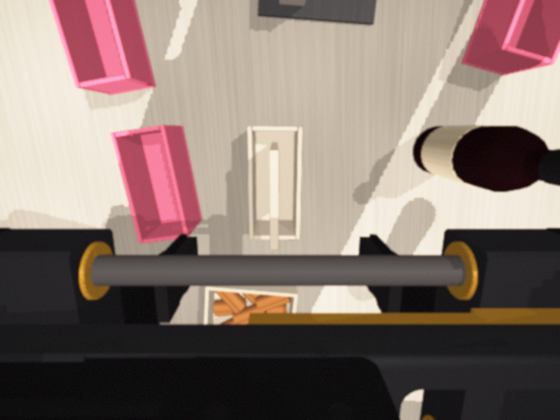

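```bash
cat >> h.py <<'E'
RG=down(np.degrees(ST[2]))*R.from_rotvec([0,np.radians(10),0])*R.from_rotvec([np.radians(8),0,0])
def tcp_lever(a,d=.015,y=-.132):
    g=world(ST,[[-.13*np.cos(a),y,.055+.13*np.sin(a)]])[0]
    return g+RG.apply([0,0,d])
E
python3 - <<'E'
from h import *
for px in((247,300),(311,284)): print(tri([(*C['top'],px)]) if 0 else None)
T=tcp_lever(0);H=T-RG.apply([0,0,.13]);print(T,H)
plan(H,RG)
def gp(uv,z):
    K,M=C['top'];d=M[:3,:3]@np.linalg.inv(K)@[*uv,1];return M[:3,3]+d*(z-M[2,3])/d[2]
for uv in((222,294),(268,288),(272,308),(224,314)):print(gp(uv,.07))
E
```

```text
None
None
[0.4642 0.1296 0.0404] [0.4401 0.114  0.1672]
off cm [ -9.5204 -25.1259   7.8349] rot deg [ 7.6932 10.2073  2.5464]
[0.3577 0.1045 0.07  ]
[ 0.3719 -0.0202  0.07  ]
[ 0.3185 -0.0304  0.07  ]
[0.3046 0.0986 0.07  ]
```

drive_tool(
  plan=[
    {"offset": [-1,-2,0],"delta_rot": [0,0,0],"jaw": 5},
    {"offset": [-2.2,-5,0],"delta_rot": [1,1.3,0.3],"jaw": 5},
    {"offset": [-3.4,-8.5,0],"delta_rot": [1.9,2.5,0.6],"jaw": 5},
    {"offset": [-4.6,-12,0.5],"delta_rot": [2.9,3.8,1],"jaw": 5},
    {"offset": [-5.8,-15.5,1.5],"delta_rot": [3.8,5,1.3],"jaw": 5},
    {"offset": [-7,-19,3],"delta_rot": [4.8,6.4,1.6],"jaw": 5},
    {"offset": [-8.2,-22,5],"delta_rot": [6,8,2],"jaw": 5},
    {"offset": [-9.5,-25.1,6],"delta_rot": [7.7,10.2,2.5],"jaw": 5},
  ],
)

```text
time: 9.32
position: [0.4378, 0.1148, 0.1827]
tool_rot: [0.993, -0.048, 0.089, -0.065]
ft_force: [0.7, 0.4, -0.8]
grip_width: 0.0511
```

```bash
python3 - <<'E'
from h import *
upd([-9.5,-25.1,6],[7.7,10.2,2.5])
chk()
T=tcp_lever(0);plan(T-RG.apply([0,0,.08]),RG);plan(T,RG)
E
```

```text
t 9.32 cmd [0.4402 0.1137 0.1855] meas [0.4378 0.1148 0.1827] diff mm [-2.4766  1.1021 -2.7529] rotdiff deg [ 0.04 -0.15  0.06] w 0.0511 F [ 0.6824  0.3561 -0.8202]
off cm [-0.339   0.2275  6.7892] rot deg [-0.0106  0.0106  0.0449]
off cm [-0.3376  0.2289 14.7892] rot deg [-0.0106  0.0106  0.0449]
```

drive_tool(
  plan=[
    {"offset": [-0.1,0.1,1],"delta_rot": [0,0,0],"jaw": 5},
    {"offset": [-0.3,0.2,3],"delta_rot": [0,0,0],"jaw": 5},
    {"offset": [-0.3,0.2,5],"delta_rot": [0,0,0],"jaw": 5},
    {"offset": [-0.3,0.2,6.8],"delta_rot": [0,0,0],"jaw": 5},
    {"offset": [-0.3,0.2,6.8],"delta_rot": [0,0,0],"jaw": 5},
    {"offset": [-0.3,0.2,6.8],"delta_rot": [0,0,0],"jaw": 5},
    {"offset": [-0.3,0.2,6.8],"delta_rot": [0,0,0],"jaw": 5},
    {"offset": [-0.3,0.2,6.8],"delta_rot": [0,0,0],"jaw": 5},
  ],
)

```text
time: 9.98
position: [0.4497, 0.1197, 0.1186]
tool_rot: [0.993, -0.048, 0.091, -0.065]
ft_force: [-0.0, -0.2, 0.3]
grip_width: 0.0497
```

```bash
python3 - <<'E'
from h import *
upd([-.3,.2,6.8],[0,0,0])
chk()
o=get_obs();T=np.eye(4);T[:3,:3]=R.from_quat(o['tool_rot']).as_matrix();T[:3,3]=o['position']
s=camera('wrist');cv2.imwrite("pics/wrist7.png",s[:,:,::-1])
s=camera('side');cv2.imwrite("pics/side7.png",cv2.resize(s[60:300,150:400],None,fx=2.4,fy=2.4)[:,:,::-1])
c=calibration('wrist');T=T@c['tool_from_camera']
print(proj(c['K'],T,world(ST,[[-.13,-.069,.055],[-.13,-.149,.055]])))
plan(tcp_lever(0),RG)
E
```

```text
t 9.98 cmd [0.4498 0.1202 0.1184] meas [0.4497 0.1197 0.1186] diff mm [-0.0465 -0.5466  0.2434] rotdiff deg [-0.    0.05  0.  ] w 0.0497 F [-0.0327 -0.1707  0.3282]
[[277.4474 130.7141]
 [277.3823 231.192 ]]
off cm [-0.0376  0.0289  7.9892] rot deg [-0.0106  0.0106  0.0449]
```

View pics/wrist7.png

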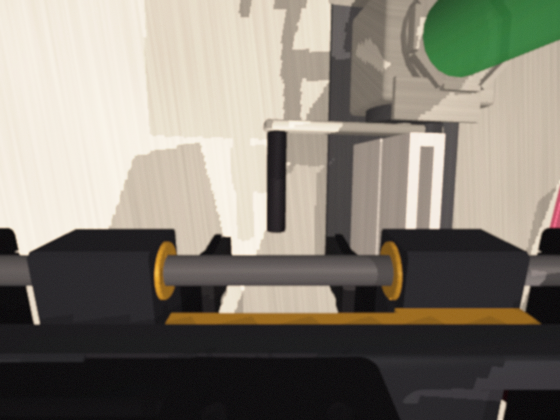

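View pics/side7.png

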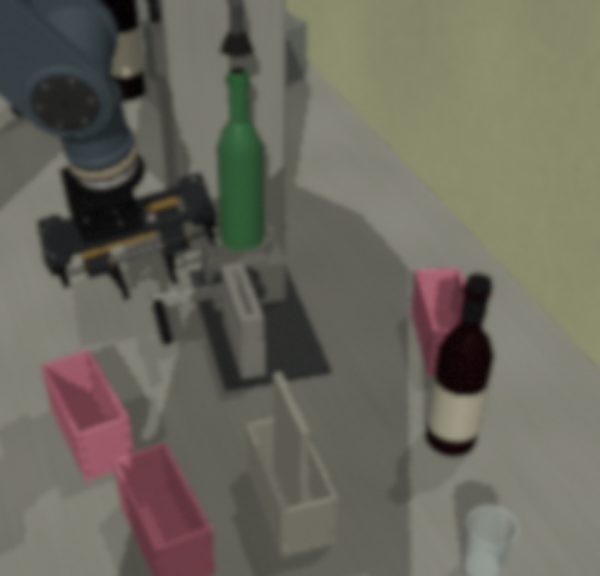

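Wrist view: the grip bar is at column 277, rows 130–231, exactly as predicted. The plate stands in the caddy in the side view. Next I descend onto the bar.

drive_tool(
  plan=[
    {"offset": [0,0,1.5],"delta_rot": [0,0,0],"jaw": 5},
    {"offset": [0,0,3],"delta_rot": [0,0,0],"jaw": 5},
    {"offset": [0,0,4.5],"delta_rot": [0,0,0],"jaw": 5},
    {"offset": [0,0,6],"delta_rot": [0,0,0],"jaw": 5},
    {"offset": [0,0,7.2],"delta_rot": [0,0,0],"jaw": 5},
    {"offset": [0,0,8],"delta_rot": [0,0,0],"jaw": 5},
    {"offset": [0,0,8],"delta_rot": [0,0,0],"jaw": 5},
    {"offset": [0,0,8],"delta_rot": [0,0,0],"jaw": 5},
  ],
)

```text
time: 10.75
position: [0.4645, 0.1294, 0.0402]
tool_rot: [0.993, -0.048, 0.091, -0.065]
ft_force: [-0.4, -0.0, 0.6]
grip_width: 0.0502
```

drive_tool(
  plan=[
    {"offset": [0,0,0],"delta_rot": [0,0,0],"jaw": 3},
    {"offset": [0,0,0],"delta_rot": [0,0,0],"jaw": 1},
    {"offset": [0,0,0],"delta_rot": [0,0,0],"jaw": 1},
    {"offset": [0,0,0],"delta_rot": [0,0,0],"jaw": 1},
    {"offset": [0,0,0],"delta_rot": [0,0,0],"jaw": 1},
    {"offset": [0,0,0],"delta_rot": [0,0,0],"jaw": 1},
    {"offset": [0,0,0],"delta_rot": [0,0,0],"jaw": 1},
    {"offset": [0,0,0],"delta_rot": [0,0,0],"jaw": 1},
  ],
  squeeze=30,
)

```text
time: 11.42
position: [0.4643, 0.1294, 0.04]
tool_rot: [0.993, -0.047, 0.09, -0.065]
ft_force: [-0.4, -0.3, -0.0]
grip_width: 0.0114
```

```bash
python3 - <<'E'
from h import *
upd([0,0,8],[0,0,0])
chk()
p,r=load();T0=tcp_lever(0)
print('cmd-ideal mm',(p-T0)*1e3)
for d in range(0,96,5):
    a=np.radians(d);print(d,r.inv().apply(tcp_lever(a)-T0)*100)
E
```

```text
t 11.42 cmd [0.4646 0.1298 0.0404] meas [0.4643 0.1294 0.04  ] diff mm [-0.3225 -0.3876 -0.3483] rotdiff deg [ 0.   -0.01 -0.  ] w 0.0114 F [-0.3889 -0.2942 -0.0266]
cmd-ideal mm [ 0.4117  0.2588 -0.0007]
0 [0. 0. 0.]
5 [ 0.2454 -0.1541 -1.0965]
10 [ 0.5863 -0.3046 -2.1676]
15 [ 1.0203 -0.4502 -3.2052]
20 [ 1.5439 -0.59   -4.2015]
25 [ 2.1531 -0.7228 -5.1487]
30 [ 2.8435 -0.8477 -6.0398]
35 [ 3.6096 -0.9636 -6.868 ]
40 [ 4.4457 -1.0697 -7.6268]
45 [ 5.3454 -1.1652 -8.3107]
50 [ 6.3018 -1.2494 -8.9142]
55 [ 7.3078 -1.3216 -9.433 ]
60 [ 8.3555 -1.3812 -9.8629]
65 [  9.4371  -1.4279 -10.2009]
70 [ 10.5443  -1.4613 -10.4441]
75 [ 11.6687  -1.481  -10.5909]
80 [ 12.8017  -1.487  -10.6401]
85 [ 13.9347  -1.4792 -10.5913]
90 [ 15.0591  -1.4577 -10.445 ]
95 [ 16.1664  -1.4226 -10.2021]
```

```bash
python3 - <<'E'
from h import *
s=camera('wrist');cv2.imwrite("pics/wrist8.png",s[:,:,::-1])
s=camera('side');cv2.imwrite("pics/side8.png",cv2.resize(s[100:220,160:310],None,fx=5,fy=5,interpolation=cv2.INTER_CUBIC)[:,:,::-1])
chk()
E
```

```text
t 11.52 cmd [0.4646 0.1298 0.0404] meas [0.464  0.1295 0.0399] diff mm [-0.6954 -0.3381 -0.4605] rotdiff deg [ 0.01 -0.06  0.  ] w 0.0108 F [-1.3536  0.047   0.2945]
```

View pics/wrist8.png

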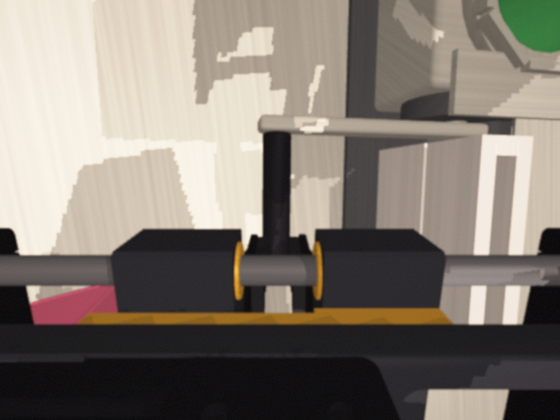

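View pics/side8.png

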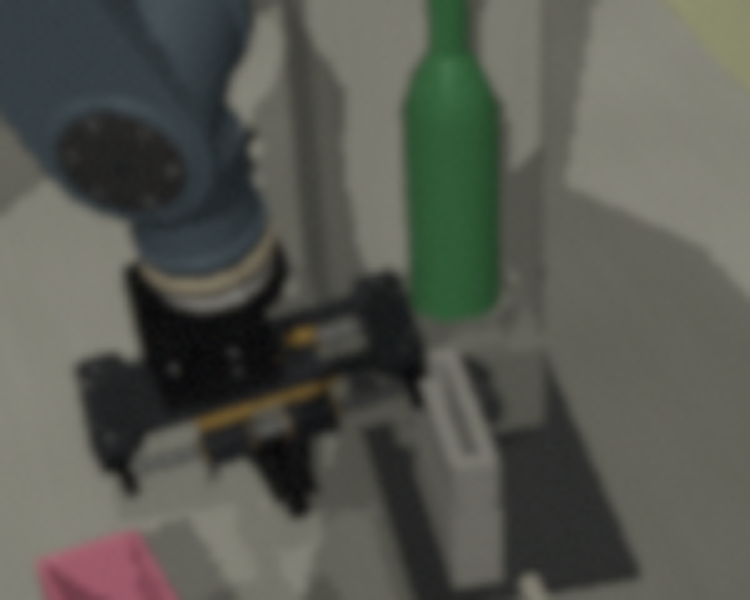

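```bash
python3 - <<'E'
import cv2,numpy as np
a=cv2.imread("pics/wrist8.png")[180:310,215:345];b=cv2.imread("pics/wrist3.png")[180:310,215:345]
cv2.imwrite("pics/z8.png",cv2.resize(np.clip(np.hstack([a,b]).astype(int)*2,0,255).astype(np.uint8),None,fx=3,fy=3,interpolation=cv2.INTER_CUBIC))
E
```

```text
(no output)
```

View pics/z8.png

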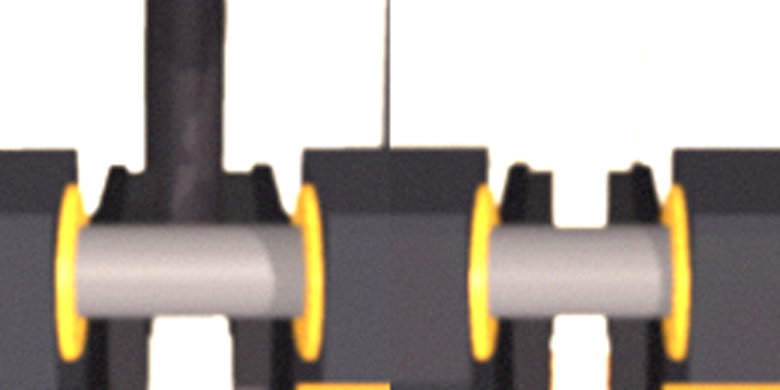

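drive_tool(
  plan=[
    {"offset": [0,0,0],"delta_rot": [0,0,0],"jaw": 0.3},
    {"offset": [0,0,0],"delta_rot": [0,0,0],"jaw": 0.3},
    {"offset": [0,0,0],"delta_rot": [0,0,0],"jaw": 0.3},
    {"offset": [0,0,0],"delta_rot": [0,0,0],"jaw": 0.3},
    {"offset": [0,0,0],"delta_rot": [0,0,0],"jaw": 0.3},
    {"offset": [0.1,-0.1,-0.4],"delta_rot": [0,0,0],"jaw": 0.3},
    {"offset": [0.2,-0.1,-0.7],"delta_rot": [0,0,0],"jaw": 0.3},
    {"offset": [0.2,-0.2,-1.1],"delta_rot": [0,0,0],"jaw": 0.3},
  ],
  squeeze=35,
)

```text
time: 12.18
position: [0.4658, 0.1295, 0.0518]
tool_rot: [0.993, -0.048, 0.092, -0.064]
ft_force: [0.6, -0.6, -0.4]
grip_width: 0.0028
```

```bash
python3 - <<'E'
from h import *
upd([.2,-.2,-1.1],[0,0,0])
chk()
s=camera('wrist');cv2.imwrite("pics/wrist9.png",s[:,:,::-1])
E
```

```text
t 12.18 cmd [0.4647 0.1303 0.0517] meas [0.4658 0.1295 0.0518] diff mm [ 1.1074 -0.743   0.0898] rotdiff deg [-0.02  0.12  0.01] w 0.0028 F [ 0.635  -0.6058 -0.4042]
```

View pics/wrist9.png

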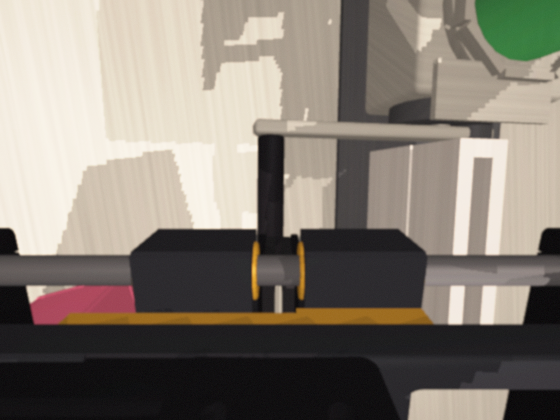

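```bash
python3 - <<'E'
from h import *
o=get_obs();c=calibration('wrist')
for n,pos in(('w7',[.4497,.1197,.1186]),('w8',[.464,.1295,.0399]),('w9',o['position'])):
    T=np.eye(4);T[:3,:3]=RG.as_matrix();T[:3,3]=pos;T=T@c['tool_from_camera']
    P=world(ST,[[-.13,-.069,.055],[-.13,-.149,.055],[-.138,-.1,.055],[-.122,-.1,.055]])
    print(n,proj(c['K'],T,P).round(1).tolist())
print(tri([(*C['top'],(0,0))]) if 0 else '')
for n in('top','side'): print(n,proj(*C[n],world(ST,[[-.13,-.069,.055],[-.13,-.149,.055]])))
s=camera('top');cv2.imwrite("pics/top9.png",cv2.resize(s[170:290,140:270],None,fx=5,fy=5,interpolation=cv2.INTER_CUBIC)[:,:,::-1])
s=camera('side');cv2.imwrite("pics/side9.png",cv2.resize(s[120:230,180:310],None,fx=5,fy=5,interpolation=cv2.INTER_CUBIC)[:,:,::-1])
E
```

```text
w7 [[277.5, 130.7], [277.5, 231.2], [267.5, 170.4], [287.3, 170.4]]
w8 [[278.8, 131.9], [278.7, 275.5], [264.4, 189.3], [292.9, 189.0]]
w9 [[272.1, 135.4], [272.3, 269.9], [258.7, 189.0], [285.5, 188.8]]

top [[192.1095 254.3588]
 [220.6795 257.0286]]
side [[215.4831 185.3416]
 [219.8747 201.5689]]
```

View pics/side9.png

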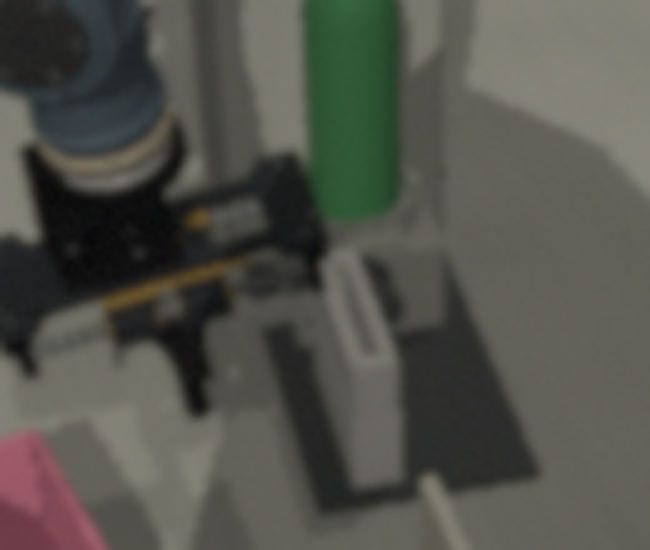

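View pics/top9.png

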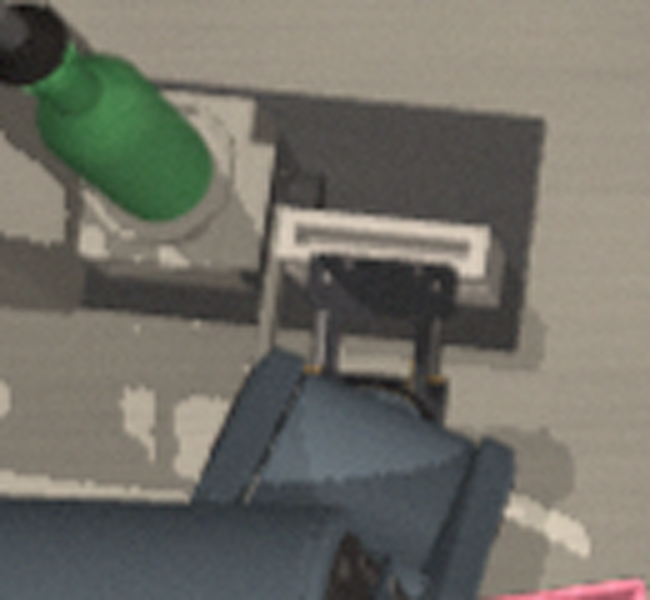

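```bash
python3 - <<'E'
from h import *
a=cv2.imread("pics/wrist9.png")[115:315,195:345]
w=camera('wrist')[:,:,::-1];chk()
b=w[115:315,195:345]
cv2.imwrite("pics/z9.png",cv2.resize(np.clip(np.hstack([a,b]).astype(int)*3,0,255).astype(np.uint8),None,fx=2.6,fy=2.6,interpolation=cv2.INTER_CUBIC))
E
```

```text
t 12.38 cmd [0.4647 0.1303 0.0517] meas [0.465  0.1298 0.0517] diff mm [ 0.3088 -0.4833 -0.0451] rotdiff deg [-0.    0.07 -0.01] w 0.003 F [ 0.132  -0.0526  0.2231]
```

View pics/z9.png

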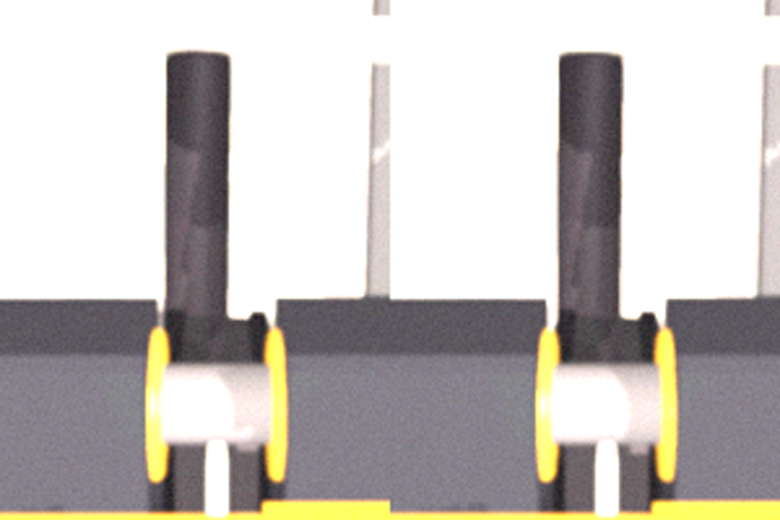

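```bash
python3 - <<'E'
from h import *
s=camera('side');o=get_obs();chk()
Rm=R.from_quat(o['tool_rot']);p=o['position']
for n in('side','top'):
  print(n,'tcp, tip-19',proj(*C[n],np.array([p,p+Rm.apply([0,0,-.019]),p+Rm.apply([0,0.0095,0]),p+Rm.apply([0,-0.0095,0])])).round(1).tolist())
  print('bar',proj(*C[n],world(ST,[[-.13,-.069,.055],[-.13,-.149,.055]])).round(1).tolist())
g=s[160:220,185:245][:,:,::-1].astype(int)
cv2.imwrite("pics/z10.png",cv2.resize(np.clip(g*3,0,255).astype(np.uint8),None,fx=10,fy=10,interpolation=cv2.INTER_CUBIC))
E
```

```text
t 12.43 cmd [0.4647 0.1303 0.0517] meas [0.4648 0.1298 0.0515] diff mm [ 0.0833 -0.4718 -0.2245] rotdiff deg [-0.    0.03  0.  ] w 0.003 F [ 0.357  -0.3206 -0.5909]
side tcp, tip-19 [[219.9, 198.2], [218.5, 194.2], [220.5, 200.5], [219.2, 195.9]]
bar [[215.5, 185.3], [219.9, 201.6]]
top tcp, tip-19 [[214.1, 255.4], [213.9, 255.9], [217.5, 255.7], [210.6, 255.1]]
bar [[192.1, 254.4], [220.7, 257.0]]
```

View pics/z10.png

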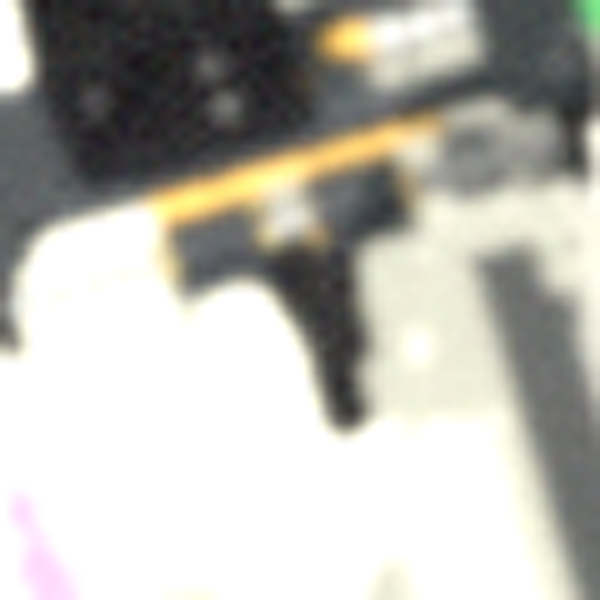

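drive_tool(
  plan=[
    {"offset": [0,0,0],"delta_rot": [0,0,0],"jaw": 5},
    {"offset": [0,0,0],"delta_rot": [0,0,0],"jaw": 5},
    {"offset": [0,0,0],"delta_rot": [0,0,0],"jaw": 5},
    {"offset": [0,0,0],"delta_rot": [0,0,0],"jaw": 5},
    {"offset": [0,0,0],"delta_rot": [0,0,0],"jaw": 5},
    {"offset": [0,0,0],"delta_rot": [0,0,0],"jaw": 5},
    {"offset": [0,0,0],"delta_rot": [0,0,0],"jaw": 5},
    {"offset": [0,0,0],"delta_rot": [0,0,0],"jaw": 5},
  ],
)

```text
time: 13.1
position: [0.4645, 0.1299, 0.0513]
tool_rot: [0.993, -0.048, 0.09, -0.065]
ft_force: [0.4, -0.0, -0.1]
grip_width: 0.0463
```

```bash
python3 - <<'E'
from h import *
w=camera('wrist')[:,:,::-1];s=camera('side')[:,:,::-1];chk()
b=w[115:315,175:375]
cv2.imwrite("pics/z11.png",cv2.resize(np.clip(b.astype(int)*3,0,255).astype(np.uint8),None,fx=3,fy=3,interpolation=cv2.INTER_CUBIC))
cv2.imwrite("pics/z12.png",cv2.resize(np.clip(s[150:220,185:255].astype(int)*3,0,255).astype(np.uint8),None,fx=8,fy=8,interpolation=cv2.INTER_CUBIC))
E
```

```text
t 13.2 cmd [0.4647 0.1303 0.0517] meas [0.4645 0.1299 0.0514] diff mm [-0.1958 -0.4133 -0.3455] rotdiff deg [-0.  0. -0.] w 0.0483 F [-0.1005  0.3008 -0.2314]
```

View pics/z11.png

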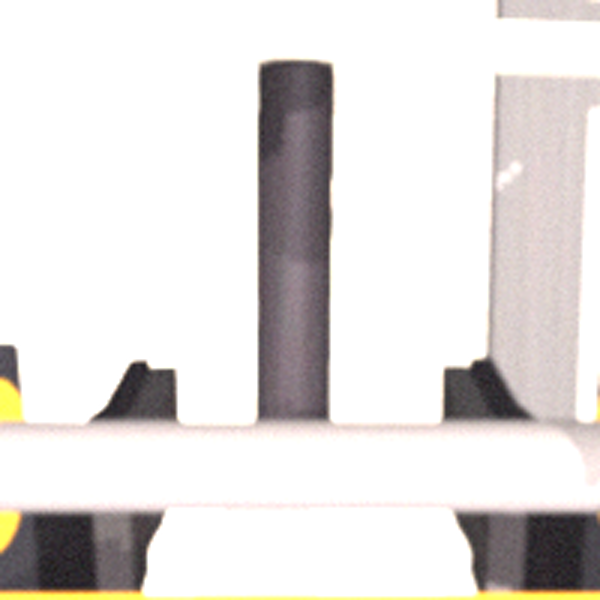

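View pics/z12.png

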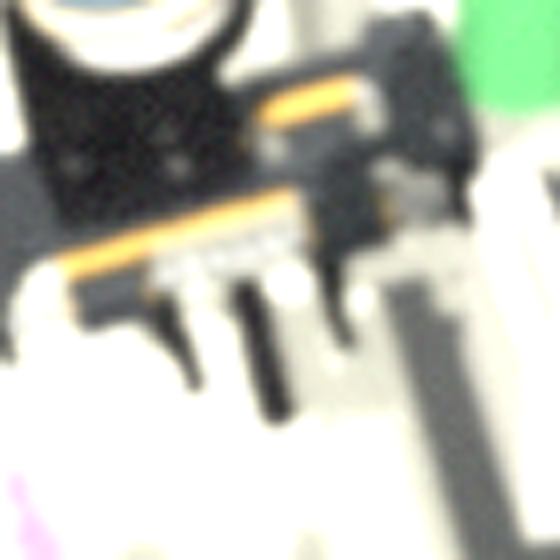

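```bash
python3 - <<'E'
from h import *
p=np.array([.5219,-.1411,.2506])
for h in(0,.01,.019,.03,.044): print(h,proj(*C['side'],[p+[-.008,0,h],p+[.008,0,h],p+[0,-.0095,h]]).round(1).tolist())
s=cv2.imread('pics/side3.png')
cv2.imwrite("pics/z13.png",cv2.resize(np.clip(s[220:400,180:400].astype(int)*2,0,255).astype(np.uint8),None,fx=3.3,fy=3.3,interpolation=cv2.INTER_CUBIC))
E
```

```text
0 [[268.0, 198.9], [274.7, 197.2], [272.9, 200.6]]
0.01 [[268.1, 195.5], [274.8, 193.8], [273.0, 197.2]]
0.019 [[268.1, 192.3], [274.8, 190.7], [273.1, 194.1]]
0.03 [[268.1, 188.4], [274.9, 186.8], [273.1, 190.2]]
0.044 [[268.2, 183.4], [275.0, 181.7], [273.2, 185.1]]
```

View pics/z13.png

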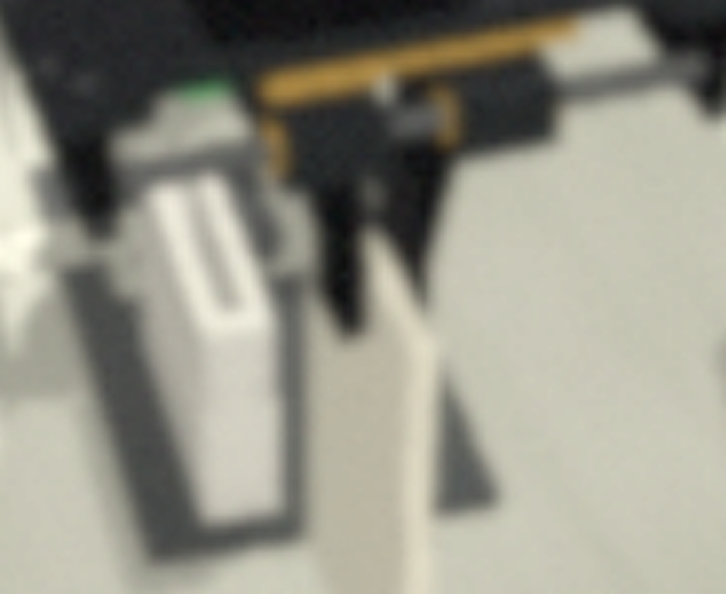

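```bash
cat >> h.py <<'E'
RG=down(np.degrees(ST[2]))*R.from_rotvec([0,np.radians(12),0])*R.from_rotvec([np.radians(8),0,0])
def tcp_lever(a,d=.030,y=-.105):
    g=world(ST,[[-.13*np.cos(a),y,.055+.13*np.sin(a)]])[0]
    return g+RG.apply([0,0,d])
E
python3 - <<'E'
from h import *
T=tcp_lever(0);print(T);plan(T-RG.apply([0,0,.07]),RG)
E
```

```text
[0.471  0.1581 0.0259]
off cm [-0.3746 -2.4455 -4.0321] rot deg [-0.0114  1.9911 -0.2336]
```

drive_tool(
  plan=[
    {"offset": [0,0,-2],"delta_rot": [0,0,0],"jaw": 5},
    {"offset": [-0.2,-0.8,-3.5],"delta_rot": [0,1,0],"jaw": 5},
    {"offset": [-0.4,-1.6,-4],"delta_rot": [0,2,-0.2],"jaw": 5},
    {"offset": [-0.4,-2.4,-4],"delta_rot": [0,2,-0.2],"jaw": 5},
    {"offset": [-0.4,-2.4,-4],"delta_rot": [0,2,-0.2],"jaw": 5},
    {"offset": [-0.4,-2.4,-4],"delta_rot": [0,2,-0.2],"jaw": 5},
    {"offset": [-0.4,-2.4,-4],"delta_rot": [0,2,-0.2],"jaw": 5},
    {"offset": [-0.4,-2.4,-4],"delta_rot": [0,2,-0.2],"jaw": 5},
  ],
)

```text
time: 13.87
position: [0.4551, 0.149, 0.0926]
tool_rot: [0.991, -0.047, 0.108, -0.064]
ft_force: [-0.0, 0.1, 0.6]
grip_width: 0.05
```

```bash
python3 - <<'E'
from h import *
upd([-.4,-2.4,-4],[0,2,-.2]);chk()
plan(tcp_lever(0),RG)
w=camera('wrist')[:,:,::-1];cv2.imwrite("pics/wrist14.png",w)
E
```

```text
t 13.87 cmd [0.4554 0.1496 0.0933] meas [0.4551 0.149  0.0926] diff mm [-0.2692 -0.5594 -0.7529] rotdiff deg [-0.01 -0.03  0.01] w 0.05 F [-0.0305  0.0709  0.5735]
off cm [ 0.0255 -0.0441  6.9688] rot deg [-0.0108 -0.0089 -0.0338]
```

View pics/wrist14.png

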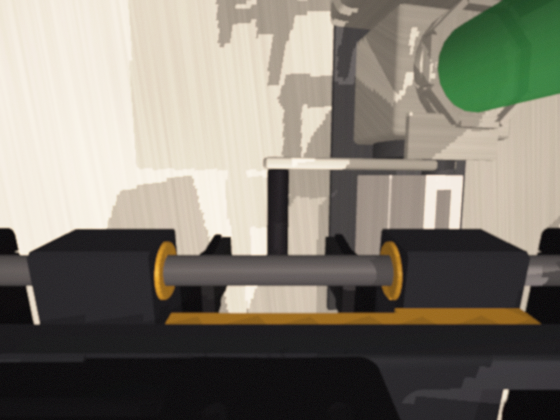

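drive_tool(
  plan=[
    {"offset": [0,0,1.2],"delta_rot": [0,0,0],"jaw": 5},
    {"offset": [0,0,2.4],"delta_rot": [0,0,0],"jaw": 5},
    {"offset": [0,0,3.6],"delta_rot": [0,0,0],"jaw": 5},
    {"offset": [0,0,4.6],"delta_rot": [0,0,0],"jaw": 5},
    {"offset": [0,0,5.4],"delta_rot": [0,0,0],"jaw": 5},
    {"offset": [0,0,5.9],"delta_rot": [0,0,0],"jaw": 5},
    {"offset": [0,0,6.2],"delta_rot": [0,0,0],"jaw": 5},
    {"offset": [0,0,6.2],"delta_rot": [0,0,0],"jaw": 5},
  ],
)

```text
time: 14.58
position: [0.4687, 0.1562, 0.0323]
tool_rot: [0.991, -0.047, 0.107, -0.064]
ft_force: [0.5, 0.7, 0.0]
grip_width: 0.0501
```

```bash
python3 - <<'E'
from h import *
upd([0,0,6.2],[0,0,0]);chk()
s=camera('side')[:,:,::-1]
cv2.imwrite("pics/z15.png",cv2.resize(np.clip(s[140:240,170:270].astype(int)*2,0,255).astype(np.uint8),None,fx=6,fy=6,interpolation=cv2.INTER_CUBIC))
p,r=load()
print(proj(*C['side'],[p,p+r.apply([.025,0,0]),p+r.apply([-.025,0,0]),p+r.apply([.025,0,-.02])]).round(1))
E
```

```text
t 14.58 cmd [0.469  0.1568 0.0333] meas [0.4687 0.1562 0.0323] diff mm [-0.2873 -0.5849 -0.9828] rotdiff deg [-0.01 -0.06  0.03] w 0.0501 F [0.4566 0.7327 0.0423]
[[219.2 197.1]
 [226.9 194.5]
 [211.5 199.7]
 [225.3 190.5]]
```

View pics/z15.png

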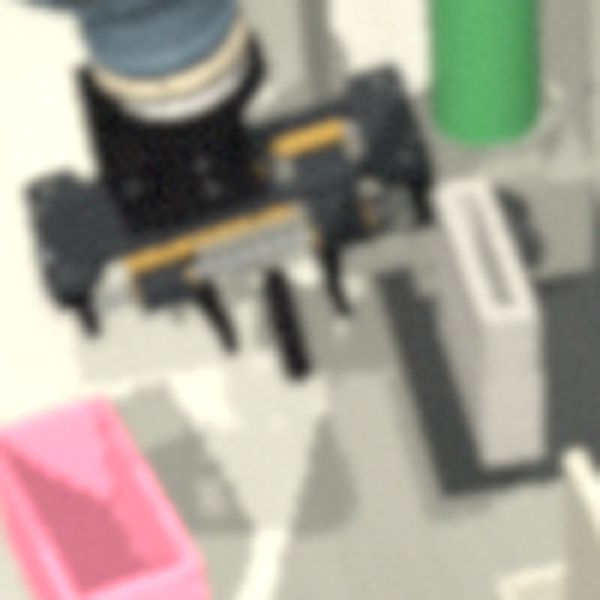

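drive_tool(
  plan=[
    {"offset": [0,0,0.4],"delta_rot": [0,0,0],"jaw": 5},
    {"offset": [0,0,0.7],"delta_rot": [0,0,0],"jaw": 3},
    {"offset": [0,0,0.7],"delta_rot": [0,0,0],"jaw": 1},
    {"offset": [0,0,0.7],"delta_rot": [0,0,0],"jaw": 0.3},
    {"offset": [0,0,0.7],"delta_rot": [0,0,0],"jaw": 0.3},
    {"offset": [0,0,0.7],"delta_rot": [0,0,0],"jaw": 0.3},
    {"offset": [0,0,0.7],"delta_rot": [0,0,0],"jaw": 0.3},
    {"offset": [0,0,0.7],"delta_rot": [0,0,0],"jaw": 0.3},
  ],
  squeeze=35,
)

```text
time: 15.3
position: [0.4699, 0.1573, 0.0262]
tool_rot: [0.991, -0.047, 0.108, -0.064]
ft_force: [-0.2, 0.8, 0.3]
grip_width: 0.0148
```

drive_tool(
  plan=[
    {"offset": [0,0,0],"delta_rot": [0,0,0],"jaw": 0.3},
    {"offset": [0,0,0],"delta_rot": [0,0,0],"jaw": 0.3},
    {"offset": [0,0,0],"delta_rot": [0,0,0],"jaw": 0.3},
    {"offset": [0,0,0],"delta_rot": [0,0,0],"jaw": 0.3},
    {"offset": [0,0,0],"delta_rot": [0,0,0],"jaw": 0.3},
    {"offset": [0,0,0],"delta_rot": [0,0,0],"jaw": 0.3},
    {"offset": [0,0,0],"delta_rot": [0,0,0],"jaw": 0.3},
    {"offset": [0,0,0],"delta_rot": [0,0,0],"jaw": 0.3},
  ],
)

```text
time: 15.97
position: [0.4699, 0.1573, 0.0261]
tool_rot: [0.991, -0.047, 0.108, -0.064]
ft_force: [-2.1, 0.1, 1.6]
grip_width: 0.0151
```

```bash
python3 - <<'E'
from h import *
upd([0,0,.7],[0,0,0]);chk()
w=camera('wrist')[:,:,::-1]
cv2.imwrite("pics/z16.png",cv2.resize(np.clip(w[115:315,175:375].astype(int)*3,0,255).astype(np.uint8),None,fx=3,fy=3,interpolation=cv2.INTER_CUBIC))
E
```

```text
t 15.97 cmd [0.4705 0.1576 0.0265] meas [0.4699 0.1573 0.0261] diff mm [-0.6624 -0.3306 -0.4274] rotdiff deg [ 0.01 -0.05  0.  ] w 0.0151 F [-2.081   0.0767  1.6185]
```

View pics/z16.png

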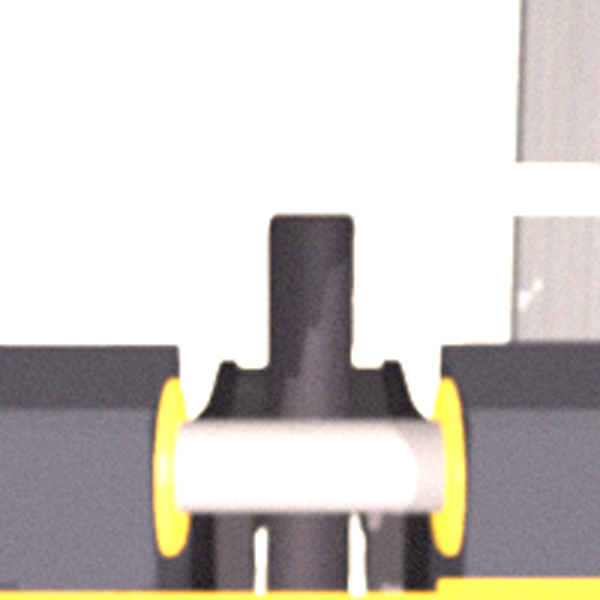

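```bash
python3 - <<'E'
from h import *
p,r=load();T0=tcp_lever(0)
for d in range(0,93,3):
    a=np.radians(d);print(d,(r.inv().apply(tcp_lever(a)-T0)*100).round(2))
E
```

```text
0 [0. 0. 0.]
3 [ 0.16 -0.09 -0.66]
6 [ 0.35 -0.18 -1.3 ]
9 [ 0.58 -0.27 -1.94]
12 [ 0.84 -0.36 -2.56]
15 [ 1.13 -0.45 -3.17]
18 [ 1.46 -0.53 -3.76]
21 [ 1.81 -0.61 -4.33]
24 [ 2.2  -0.69 -4.89]
27 [ 2.61 -0.77 -5.42]
30 [ 3.06 -0.84 -5.94]
33 [ 3.52 -0.91 -6.43]
36 [ 4.02 -0.97 -6.89]
39 [ 4.54 -1.03 -7.33]
42 [ 5.08 -1.09 -7.74]
45 [ 5.64 -1.15 -8.12]
48 [ 6.22 -1.2  -8.47]
51 [ 6.81 -1.24 -8.79]
54 [ 7.43 -1.28 -9.08]
57 [ 8.06 -1.32 -9.34]
60 [ 8.7  -1.35 -9.57]
63 [ 9.35 -1.38 -9.76]
66 [10.01 -1.4  -9.91]
69 [ 10.68  -1.42 -10.04]
72 [ 11.36  -1.43 -10.12]
75 [ 12.04  -1.44 -10.18]
78 [ 12.72  -1.44 -10.19]
81 [ 13.4   -1.44 -10.18]
84 [ 14.08  -1.43 -10.12]
87 [ 14.75  -1.42 -10.04]
90 [15.42 -1.4  -9.91]
```

drive_tool(
  plan=[
    {"offset": [0.16,-0.09,-0.66],"delta_rot": [0,0,0],"jaw": 0.3},
    {"offset": [0.35,-0.18,-1.3],"delta_rot": [0,0,0],"jaw": 0.3},
    {"offset": [0.58,-0.27,-1.94],"delta_rot": [0,0,0],"jaw": 0.3},
    {"offset": [0.84,-0.36,-2.56],"delta_rot": [0,0,0],"jaw": 0.3},
    {"offset": [1.13,-0.45,-3.17],"delta_rot": [0,0,0],"jaw": 0.3},
    {"offset": [1.46,-0.53,-3.76],"delta_rot": [0,0,0],"jaw": 0.3},
    {"offset": [1.81,-0.61,-4.33],"delta_rot": [0,0,0],"jaw": 0.3},
    {"offset": [1.81,-0.61,-4.33],"delta_rot": [0,0,0],"jaw": 0.3},
  ],
  squeeze=40,
)

```text
time: 16.68
position: [0.4768, 0.1564, 0.0725]
tool_rot: [0.991, -0.047, 0.106, -0.064]
ft_force: [-4.1, 0.2, -6.6]
grip_width: 0.0151
```

```bash
python3 - <<'E'
from h import *
upd([1.81,-.61,-4.33],[0,0,0]);chk()
w=camera('wrist')[:,:,::-1]
cv2.imwrite("pics/wrist17.png",w)
s=camera('side')[:,:,::-1]
cv2.imwrite("pics/side17.png",cv2.resize(s[60:300,150:400],None,fx=2.4,fy=2.4))
E
```

```text
t 16.68 cmd [0.4791 0.1567 0.073 ] meas [0.4768 0.1564 0.0725] diff mm [-2.3111 -0.2398 -0.4881] rotdiff deg [ 0.01 -0.26 -0.02] w 0.0151 F [-4.0697  0.1658 -6.6382]
```

View pics/wrist17.png

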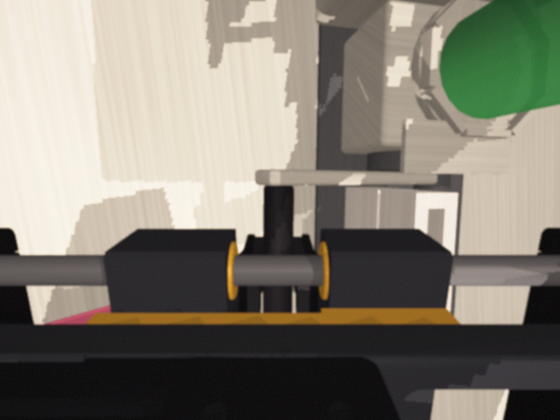

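View pics/side17.png

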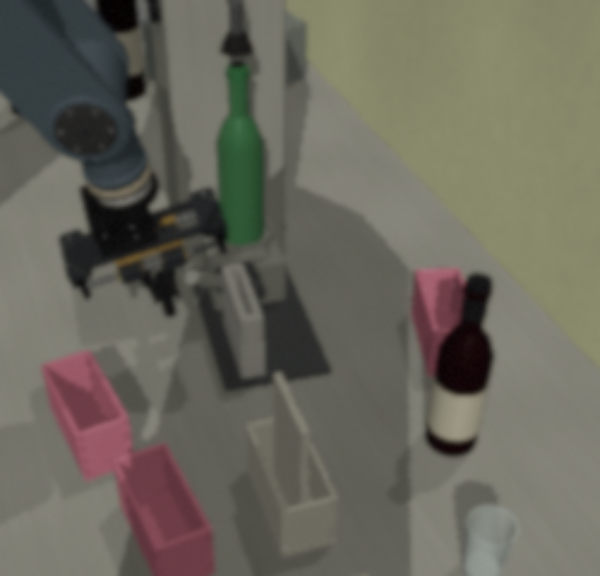

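drive_tool(
  plan=[
    {"offset": [0.39,-0.08,-0.56],"delta_rot": [0,0,0],"jaw": 0.3},
    {"offset": [0.8,-0.16,-1.09],"delta_rot": [0,0,0],"jaw": 0.3},
    {"offset": [1.25,-0.23,-1.61],"delta_rot": [0,0,0],"jaw": 0.3},
    {"offset": [1.71,-0.3,-2.1],"delta_rot": [0,0,0],"jaw": 0.3},
    {"offset": [2.21,-0.36,-2.56],"delta_rot": [0,0,0],"jaw": 0.3},
    {"offset": [2.73,-0.42,-3.0],"delta_rot": [0,0,0],"jaw": 0.3},
    {"offset": [3.27,-0.48,-3.41],"delta_rot": [0,0,0],"jaw": 0.3},
    {"offset": [3.83,-0.54,-3.79],"delta_rot": [0,0,0],"jaw": 0.3},
  ],
)

```text
time: 17.45
position: [0.5001, 0.1537, 0.1165]
tool_rot: [0.992, -0.046, 0.1, -0.064]
ft_force: [-15.9, -0.7, 2.5]
grip_width: 0.0147
```

```bash
python3 - <<'E'
from h import *
upd([3.83,-.54,-3.79],[0,0,0]);chk()
E
```

```text
t 17.45 cmd [0.5084 0.1535 0.1184] meas [0.5001 0.1537 0.1165] diff mm [-8.3369  0.1931 -1.9341] rotdiff deg [-0.03 -0.96 -0.02] w 0.0147 F [-15.939   -0.7332   2.506 ]
```

```bash
python3 - <<'E'
from h import *
w=camera('wrist')[:,:,::-1]
cv2.imwrite("pics/wrist18.png",w)
s=camera('side')[:,:,::-1]
cv2.imwrite("pics/side18.png",cv2.resize(s[60:220,160:340],None,fx=3.6,fy=3.6))
chk();print(get_obs()['moment'])
E
```

```text
t 17.55 cmd [0.5084 0.1535 0.1184] meas [0.5006 0.1536 0.1171] diff mm [-7.8192  0.1189 -1.3349] rotdiff deg [-0.02 -0.87 -0.04] w 0.0147 F [-14.8317   0.1089   2.9375]
[-0.2001  3.0405  0.237 ]
```

View pics/wrist18.png

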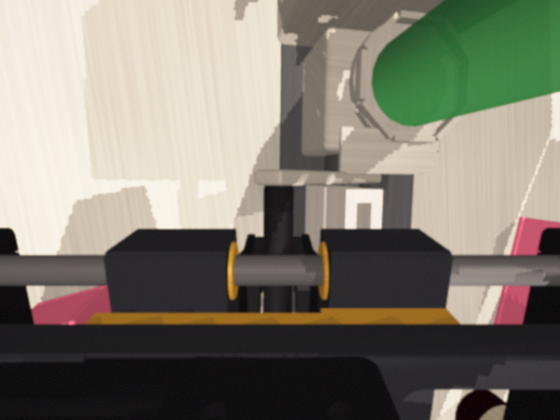

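View pics/side18.png

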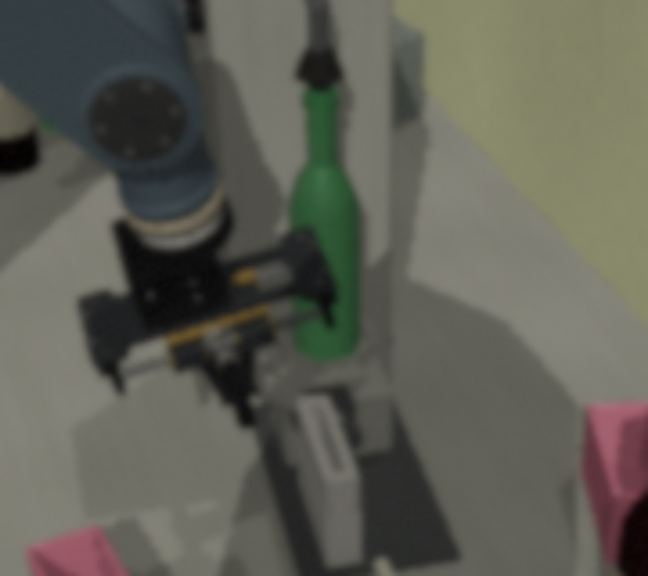

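```bash
python3 - <<'E'
from h import *
c=calibration('wrist')
T=c['tool_from_camera']
# bar arm end in tool coords
for d in(.020,.025,.030,.035):
    for y in(-.036,):
        v=np.array([0,y*np.cos(np.radians(8)),-d+y*np.sin(np.radians(8))*-1*-1])
        print(d,proj(c['K'],T,[v]),321*.016/(np.linalg.inv(T)@[*v,1])[2])
for f in('wrist17','wrist18'):
    g=cv2.imread(f'pics/{f}.png')
    cv2.imwrite(f'pics/z{f}.png',0*g)
    print(f,g[165:200,278].sum(1).tolist());print(g[215,255:305].sum(1).tolist())
w=camera('wrist');print(w[165:200,278].sum(1,dtype=int).tolist());chk()
a=[cv2.imread(f'pics/{f}.png')[160:310,215:345] for f in('wrist17','wrist18')]
cv2.imwrite("pics/z19.png",cv2.resize(np.clip(np.hstack(a).astype(int)*3,0,255).astype(np.uint8),None,fx=3,fy=3,interpolation=cv2.INTER_CUBIC))
E
```

```text
0.02 [[278.2598 186.8729]] 31.569783544495582
0.025 [[278.281  188.6751]] 32.54041984896487
0.03 [[278.3037 190.5916]] 33.57263530975271
0.035 [[278.3278 192.6337]] 34.67248196553746
wrist17 [669, 674, 674, 651, 575, 517, 533, 565, 580, 584, 585, 580, 581, 580, 577, 580, 579, 557, 517, 448, 326, 188, 96, 82, 95, 92, 100, 98, 103, 98, 92, 94, 94, 94, 102]
[678, 681, 681, 679, 671, 674, 657, 575, 397, 185, 72, 61, 68, 68, 70, 78, 79, 83, 90, 94, 100, 105, 113, 108, 109, 113, 105, 98, 96, 99, 98, 90, 86, 94, 84, 77, 79, 134, 295, 455, 553, 575, 573, 578, 579, 579, 580, 590, 601, 591]
wrist18 [446, 440, 441, 429, 415, 422, 447, 466, 481, 485, 490, 491, 493, 491, 495, 483, 477, 467, 436, 393, 293, 164, 93, 71, 80, 78, 74, 75, 74, 80, 78, 76, 76, 82, 79]
[589, 590, 597, 606, 607, 603, 598, 558, 419, 220, 89, 59, 68, 66, 70, 71, 87, 87, 80, 92, 85, 84, 93, 95, 104, 103, 111, 108, 123, 129, 127, 118, 112, 109, 98, 90, 86, 110, 168, 204, 218, 217, 214, 212, 218, 217, 213, 208, 218, 260]
[380, 376, 376, 372, 381, 412, 442, 466, 480, 483, 487, 490, 488, 488, 491, 484, 469, 452, 434, 385, 296, 176, 92, 72, 82, 81, 78, 78, 84, 80, 81, 75, 81, 77, 81]
t 17.6 cmd [0.5084 0.1535 0.1184] meas [0.5004 0.1537 0.1169] diff mm [-7.9815  0.1365 -1.5493] rotdiff deg [-0.02 -0.87 -0.03] w 0.0149 F [-14.256   -0.939    2.8765]
```

View pics/z19.png

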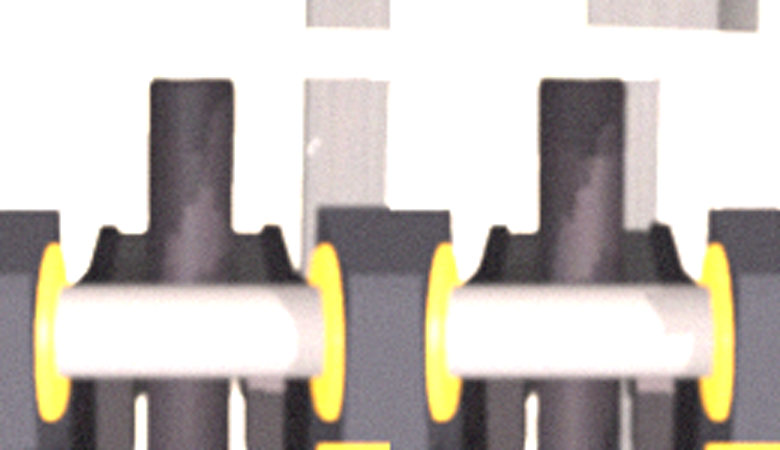

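```bash
python3 - <<'E'
from h import *
p,r=load();u=world(ST,[[0,0,0]])[0]
def st(a,rad): return world(ST,[[-rad*np.cos(a),0,rad*np.sin(a)]])[0]-u
b=st(np.radians(45),.130)
for i,d in enumerate(range(46,94,3)):
    rad=.130+.004*min(1,(i+1)/4);print(d,(r.inv().apply(st(np.radians(d),rad)-b)*100).round(2))
E
```

```text
46 [ 0.14 -0.03 -0.2 ]
49 [ 0.68 -0.09 -0.64]
52 [ 1.25 -0.15 -1.04]
55 [ 1.84 -0.2  -1.42]
58 [ 2.5  -0.24 -1.67]
61 [ 3.16 -0.27 -1.89]
64 [ 3.84 -0.29 -2.08]
67 [ 4.52 -0.32 -2.23]
70 [ 5.22 -0.33 -2.34]
73 [ 5.91 -0.34 -2.42]
76 [ 6.61 -0.35 -2.46]
79 [ 7.31 -0.35 -2.47]
82 [ 8.02 -0.35 -2.44]
85 [ 8.71 -0.34 -2.37]
88 [ 9.41 -0.33 -2.27]
91 [10.09 -0.31 -2.13]
```

drive_tool(
  plan=[
    {"offset": [0.14,-0.03,-0.2],"delta_rot": [0,0,0],"jaw": 0.3},
    {"offset": [0.68,-0.09,-0.64],"delta_rot": [0,0,0],"jaw": 0.3},
    {"offset": [1.25,-0.15,-1.04],"delta_rot": [0,0,0],"jaw": 0.3},
    {"offset": [1.84,-0.2,-1.42],"delta_rot": [0,0,0],"jaw": 0.3},
    {"offset": [2.5,-0.24,-1.67],"delta_rot": [0,0,0],"jaw": 0.3},
    {"offset": [3.16,-0.27,-1.89],"delta_rot": [0,0,0],"jaw": 0.3},
    {"offset": [3.84,-0.29,-2.08],"delta_rot": [0,0,0],"jaw": 0.3},
    {"offset": [3.84,-0.29,-2.08],"delta_rot": [0,0,0],"jaw": 0.3},
  ],
)

```text
time: 18.27
position: [0.5362, 0.1495, 0.1483]
tool_rot: [0.992, -0.046, 0.103, -0.064]
ft_force: [-18.7, -4.4, 19.6]
grip_width: 0.0139
```

```bash
python3 - <<'E'
from h import *
upd([3.84,-.29,-2.08],[0,0,0]);chk();print(get_obs()['moment'])
w=camera('wrist')[:,:,::-1];cv2.imwrite("pics/wrist20.png",w)
s=camera('side')[:,:,::-1];cv2.imwrite("pics/side20.png",cv2.resize(s[60:220,160:340],None,fx=3.6,fy=3.6))
E
```

```text
t 18.27 cmd [0.5414 0.1499 0.147 ] meas [0.5362 0.1495 0.1483] diff mm [-5.1706 -0.3597  1.318 ] rotdiff deg [-0.03 -0.52 -0.08] w 0.0139 F [-18.6599  -4.4125  19.6092]
[-0.4446  3.2278  0.1913]
```

View pics/wrist20.png

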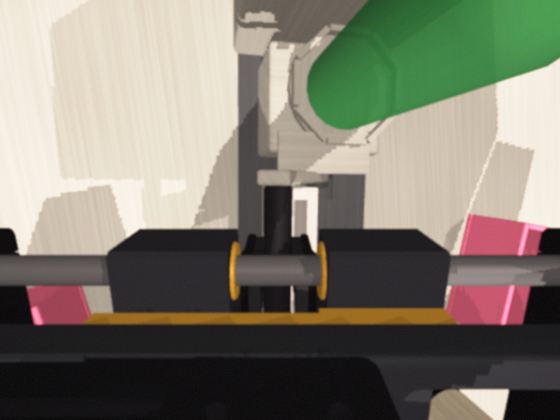

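View pics/side20.png

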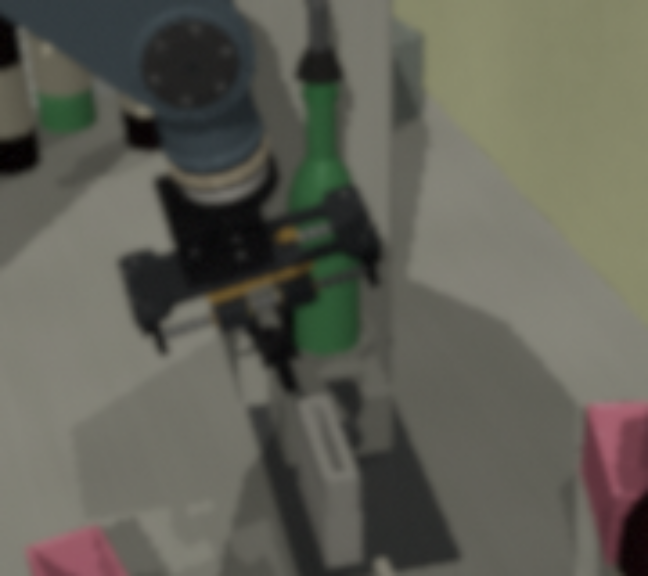

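```bash
cat >> h.py <<'E'
def stinv(P):
    return R.from_euler('z',-ST[2]).apply(np.asarray(P)-[ST[0],ST[1],0])
E
python3 - <<'E'
from h import *
chk();p,r=load();o=get_obs();m=R.from_quat(o['tool_rot'])
zt=m.apply([0,0,1]);s=stinv(o['position']);print('tcp st',s)
for d in(.015,.02,.025,.03):
    b=stinv(o['position']-zt*d);print(d,b,np.hypot(b[0],b[2]-.055),np.degrees(np.arctan2(b[2]-.055,-b[0])))
E
```

```text
t 18.37 cmd [0.5414 0.1499 0.147 ] meas [0.536  0.1495 0.1482] diff mm [-5.3877 -0.3365  1.2089] rotdiff deg [-0.03 -0.48 -0.08] w 0.0139 F [-19.1665  -3.2086  18.4756]
tcp st [-0.0582 -0.1023  0.1482]
0.015 [-0.0612 -0.1044  0.1627] 0.12389636274730471 60.40632324987589
0.02 [-0.0622 -0.1051  0.1676] 0.1286128140171927 61.0907163113418
0.025 [-0.0632 -0.1058  0.1724] 0.13334631630494595 61.72660590823105
0.03 [-0.0642 -0.1065  0.1773] 0.13809511624255516 62.31883052865522
```

```bash
cat >> h.py <<'E'
def rowpose(a_deg,Rcur,rot_deg,d,y,lead=0.,rad=.130):
    a=np.radians(a_deg+lead)
    Rn=Rcur*R.from_rotvec([0,-np.radians(rot_deg),0])
    B=world(ST,[[-rad*np.cos(a),y,.055+rad*np.sin(a)]])[0]
    return B+Rn.apply([0,0,d]),Rn
E
python3 - <<'E'
from h import *
p,r=load()
for a in [61,62,64,66,68,70,72,74,76]:
    P,Rn=rowpose(a,r,a-61,.0215,-.1053,lead=2)
    print(a,(r.inv().apply(P-p)*100).round(2),np.degrees((r.inv()*Rn).as_rotvec()).round(1))
E
```

```text
61 [-0.1   0.05 -0.34] [0. 0. 0.]
62 [ 0.08  0.04 -0.4 ] [-0. -1. -0.]
64 [ 0.45  0.02 -0.5 ] [-0. -3. -0.]
66 [ 0.82  0.01 -0.59] [-0. -5. -0.]
68 [ 1.19  0.   -0.67] [ 0. -7. -0.]
70 [ 1.57 -0.01 -0.74] [-0. -9. -0.]
72 [ 1.95 -0.01 -0.79] [ -0. -11.   0.]
74 [ 2.33 -0.02 -0.83] [  0. -13.   0.]
76 [ 2.71 -0.02 -0.85] [ -0. -15.   0.]
```

```bash
cat >> h.py <<'E'
def rowpose(a_deg,Rcur,rot_deg,d,y,lead=0.,rad=.130):
    a=np.radians(a_deg+lead)
    ys=R.from_euler('z',ST[2]).apply([0,1,0])
    Rn=R.from_rotvec(ys*np.radians(rot_deg))*Rcur
    B=world(ST,[[-rad*np.cos(a),y,.055+rad*np.sin(a)]])[0]
    return B+Rn.apply([0,0,d]),Rn
E
python3 - <<'E'
from h import *
p,r=load()
for a in [61,62,64,66,68,70,72,74,76]:
    P,Rn=rowpose(a,r,a-61,.0215,-.1053,lead=2)
    print(a,(r.inv().apply(P-p)*100).round(2),np.degrees((r.inv()*Rn).as_rotvec()).round(1))
E
```

```text
61 [-0.1   0.05 -0.34] [0. 0. 0.]
62 [ 0.08  0.04 -0.4 ] [-0.  -1.   0.1]
64 [ 0.45  0.02 -0.5 ] [-0.  -3.   0.4]
66 [ 0.82  0.01 -0.59] [-0.  -5.   0.7]
68 [ 1.19 -0.   -0.67] [-0.  -6.9  1. ]
70 [ 1.57 -0.01 -0.74] [-0.  -8.9  1.3]
72 [ 1.95 -0.02 -0.79] [ -0.  -10.9   1.5]
74 [ 2.33 -0.02 -0.83] [ -0.  -12.9   1.8]
76 [ 2.71 -0.03 -0.85] [ -0.  -14.9   2.1]
```

drive_tool(
  plan=[
    {"offset": [-0.1,0.05,-0.34],"delta_rot": [0,0,0],"jaw": 0.3},
    {"offset": [0.08,0.04,-0.4],"delta_rot": [0,-1,0.1],"jaw": 0.3},
    {"offset": [0.45,0.02,-0.5],"delta_rot": [0,-3,0.4],"jaw": 0.3},
    {"offset": [0.82,0,-0.59],"delta_rot": [0,-5,0.7],"jaw": 0.3},
    {"offset": [1.19,0,-0.67],"delta_rot": [0,-6.9,1],"jaw": 0.3},
    {"offset": [1.57,0,-0.74],"delta_rot": [0,-8.9,1.3],"jaw": 0.3},
    {"offset": [1.95,0,-0.79],"delta_rot": [0,-10.9,1.5],"jaw": 0.3},
    {"offset": [2.33,0,-0.83],"delta_rot": [0,-12.9,1.8],"jaw": 0.3},
  ],
)

```text
time: 19.03
position: [0.5625, 0.1462, 0.1609]
tool_rot: [0.996, -0.055, -0.005, -0.07]
ft_force: [-3.4, 1.3, -1.7]
grip_width: 0.0134
```

```bash
python3 - <<'E'
from h import *
upd([2.33,0,-.83],[0,-12.9,1.8]);chk();print(get_obs()['moment'])
p,r=load();o=get_obs();m=R.from_quat(o['tool_rot'])
zt=m.apply([0,0,1])
for d in(.015,.02,.025):
    b=stinv(o['position']-zt*d);print(d,b,np.hypot(b[0],b[2]-.055),np.degrees(np.arctan2(b[2]-.055,-b[0])))
for a in [75,77,79,81,83,85,87,89,91]:
    P,Rn=rowpose(a,r,a-74,.0215,-.1053,lead=2)
    print(a,(r.inv().apply(P-p)*100).round(2),np.degrees((r.inv()*Rn).as_rotvec()).round(1))
w=camera('wrist')[:,:,::-1];cv2.imwrite("pics/wrist21.png",w)
E
```

```text
t 19.03 cmd [0.5622 0.1464 0.1599] meas [0.5625 0.1462 0.1609] diff mm [ 0.2392 -0.2417  1.02  ] rotdiff deg [ 0.02 -0.    0.01] w 0.0134 F [-3.3573  1.3313 -1.657 ]
[0.0401 0.899  0.0832]
0.015 [-0.0313 -0.1049  0.1757] 0.12471430385480367 75.46921196156354
0.02 [-0.0312 -0.1056  0.1807] 0.12949077876095885 76.05653297221438
0.025 [-0.0311 -0.1062  0.1856] 0.13427989132437335 76.602014160836
75 [ 0.18 -0.03 -0.05] [-0.  -1.   0.1]
77 [ 0.55 -0.05 -0.16] [-0.  -3.   0.4]
79 [ 0.92 -0.06 -0.25] [-0.  -5.   0.7]
81 [ 1.29 -0.07 -0.33] [-0.  -6.9  1. ]
83 [ 1.67 -0.08 -0.39] [-0.  -8.9  1.3]
85 [ 2.05 -0.09 -0.44] [ -0.  -10.9   1.5]
87 [ 2.43 -0.09 -0.48] [ -0.  -12.9   1.8]
89 [ 2.81 -0.1  -0.51] [ -0.  -14.9   2.1]
91 [ 3.19 -0.1  -0.52] [ -0.  -16.8   2.4]
```

View pics/wrist21.png

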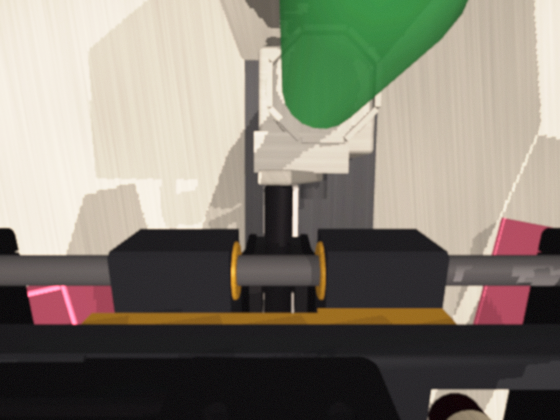

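drive_tool(
  plan=[
    {"offset": [0.18,-0.03,-0.05],"delta_rot": [0,-1,0.1],"jaw": 0.3},
    {"offset": [0.55,-0.05,-0.16],"delta_rot": [0,-3,0.4],"jaw": 0.3},
    {"offset": [0.92,-0.06,-0.25],"delta_rot": [0,-5,0.7],"jaw": 0.3},
    {"offset": [1.29,-0.07,-0.33],"delta_rot": [0,-6.9,1],"jaw": 0.3},
    {"offset": [1.67,-0.08,-0.39],"delta_rot": [0,-8.9,1.3],"jaw": 0.3},
    {"offset": [2.05,-0.09,-0.44],"delta_rot": [0,-10.9,1.5],"jaw": 0.3},
    {"offset": [2.43,-0.09,-0.48],"delta_rot": [0,-12.9,1.8],"jaw": 0.3},
    {"offset": [2.65,-0.1,-0.5],"delta_rot": [0,-14,2],"jaw": 0.3},
  ],
)

```text
time: 19.75
position: [0.5902, 0.1429, 0.1652]
tool_rot: [0.987, -0.064, -0.126, -0.076]
ft_force: [-3.8, 0.5, -0.1]
grip_width: 0.013
```

drive_tool(
  plan=[
    {"offset": [0,0,0],"delta_rot": [0,0,0],"jaw": 0.3},
    {"offset": [0,0,0],"delta_rot": [0,0,0],"jaw": 0.3},
    {"offset": [0,0,0],"delta_rot": [0,0,0],"jaw": 0.3},
    {"offset": [0,0,0],"delta_rot": [0,0,0],"jaw": 0.3},
    {"offset": [0,0,0],"delta_rot": [0,0,0],"jaw": 0.3},
    {"offset": [0,0,0],"delta_rot": [0,0,0],"jaw": 0.3},
    {"offset": [0,0,0],"delta_rot": [0,0,0],"jaw": 0.3},
    {"offset": [0,0,0],"delta_rot": [0,0,0],"jaw": 0.3},
  ],
)

```text
time: 20.42
position: [0.5887, 0.1431, 0.1651]
tool_rot: [0.987, -0.063, -0.127, -0.076]
ft_force: [-4.9, -2.8, 4.9]
grip_width: 0.013
```

```bash
python3 - <<'E'
from h import *
upd([2.65,-.1,-.5],[0,-14,2]);chk();print(get_obs()['moment'])
o=get_obs();m=R.from_quat(o['tool_rot']);zt=m.apply([0,0,1])
for d in(.015,.02,.025):
    b=stinv(o['position']-zt*d);print(d,b,np.hypot(b[0],b[2]-.055),np.degrees(np.arctan2(b[2]-.055,-b[0])))
w=camera('wrist')[:,:,::-1];cv2.imwrite("pics/wrist22.png",w)
s=camera('side')[:,:,::-1];cv2.imwrite("pics/side22f.png",s);cv2.imwrite("pics/side22.png",cv2.resize(s[60:300,150:400],None,fx=2.4,fy=2.4))
s=camera('top')[:,:,::-1];cv2.imwrite("pics/top22.png",s)
E
```

```text
t 20.42 cmd [0.5887 0.1438 0.1645] meas [0.5887 0.1431 0.1651] diff mm [-0.0213 -0.7385  0.5959] rotdiff deg [-0.03  0.09 -0.01] w 0.013 F [-4.8906 -2.8114  4.9222]
[-0.3506  0.9408  0.151 ]
0.015 [-0.0013 -0.1051  0.1794] 0.12441840832443209 89.3958239715724
0.02 [-0.     -0.1058  0.1842] 0.12919261404755078 89.98906721275475
0.025 [ 0.0013 -0.1065  0.189 ] 0.13397968213136374 90.53997311968695
```

View pics/wrist22.png

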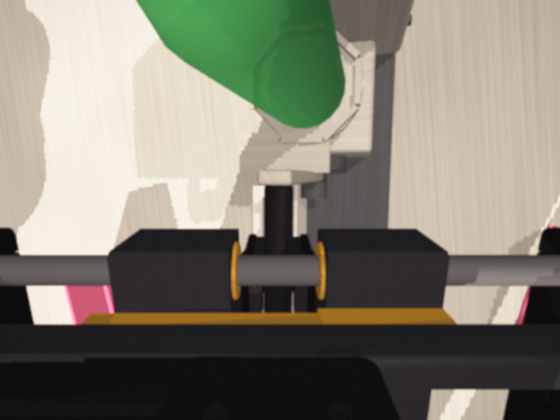

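View pics/side22.png

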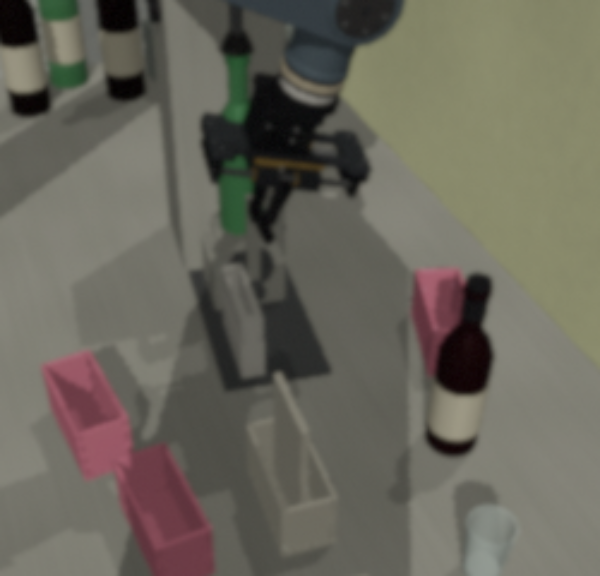

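View pics/top22.png

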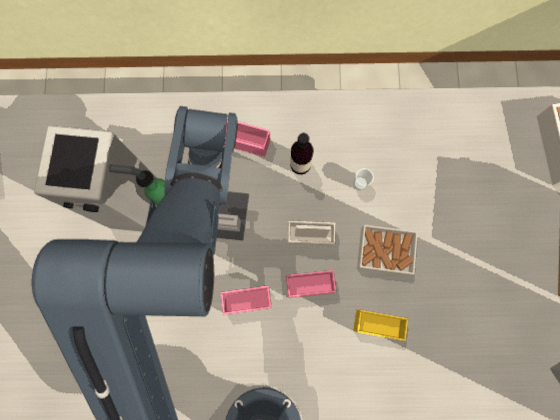

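drive_tool(
  plan=[
    {"offset": [0,0,0],"delta_rot": [0,0,0],"jaw": 0.3},
    {"offset": [0,0,0],"delta_rot": [0,0,0],"jaw": 0.3},
    {"offset": [0,0,0],"delta_rot": [0,0,0],"jaw": 0.3},
    {"offset": [0,0,0],"delta_rot": [0,0,0],"jaw": 0.3},
    {"offset": [0,0,0],"delta_rot": [0,0,0],"jaw": 0.3},
    {"offset": [0,0,0],"delta_rot": [0,0,0],"jaw": 0.3},
    {"offset": [0,0,0],"delta_rot": [0,0,0],"jaw": 0.3},
    {"offset": [0,0,0],"delta_rot": [0,0,0],"jaw": 0.3},
  ],
)

```text
time: 21.23
position: [0.5887, 0.1431, 0.1651]
tool_rot: [0.987, -0.063, -0.127, -0.076]
ft_force: [-3.3, -1.6, 4.7]
grip_width: 0.0129
```

```bash
python3 - <<'E'
from h import *
chk()
w=camera('wrist')[:,:,::-1]
# expected pixels: bottle foot centre raised 25, neck top; lever grip arm end at 80,90,100 deg
o=get_obs();T=np.eye(4);T[:3,:3]=R.from_quat(o['tool_rot']).as_matrix();T[:3,3]=o['position'];c=calibration('wrist')
for d in(80,85,90,95): 
    a=np.radians(d);print(d,proj(c['K'],T@c['tool_from_camera'],world(ST,[[-.13*np.cos(a),-.069,.055+.13*np.sin(a)]])).round(1))
for dz in(0,.02,.025): print('bottle top/foot front side px',dz,proj(*C['side'],world(ST,[[0,0,.326+dz],[0,-.03,.086+dz]])).round(1).tolist())
s=camera('side')[:,:,::-1];cv2.imwrite("pics/z23.png",cv2.resize(s[70:165,215:290],None,fx=6,fy=6,interpolation=cv2.INTER_CUBIC))
a=w[150:320,200:360];cv2.imwrite("pics/z24.png",cv2.resize(np.clip(a.astype(int)*3,0,255).astype(np.uint8),None,fx=3.5,fy=3.5))
E
```

```text
t 21.23 cmd [0.5887 0.1438 0.1645] meas [0.5887 0.1431 0.1651] diff mm [-0.0109 -0.7456  0.6011] rotdiff deg [-0.03  0.09 -0.01] w 0.0129 F [-3.3422 -1.5644  4.6643]
80 [[239.8 181.9]]
85 [[258.1 182. ]]
90 [[277.9 182.2]]
95 [[299.  182.2]]
bottle top/foot front side px 0 [[248.7, 89.1], [252.8, 164.1]]
bottle top/foot front side px 0.02 [[248.5, 82.4], [252.7, 158.9]]
bottle top/foot front side px 0.025 [[248.5, 80.6], [252.7, 157.6]]
```

View pics/z23.png

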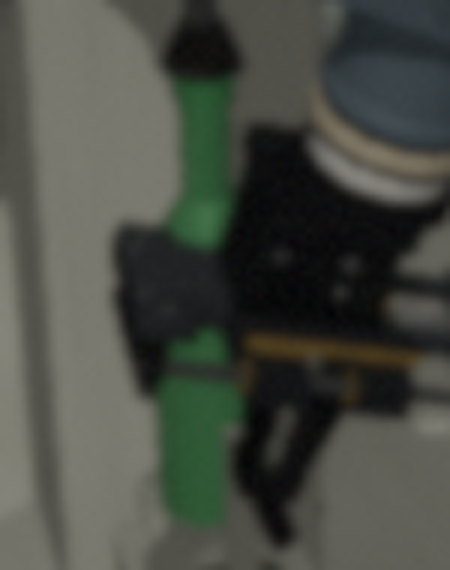

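View pics/z24.png

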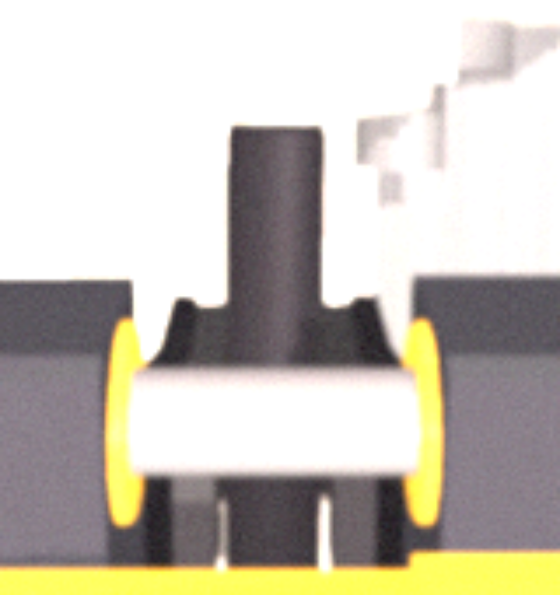

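```bash
python3 - <<'E'
from rig import *
print(hand_in())
E
```

```text
the job is handed in; nothing more can be done
None
```

I moved the lock plate into the white caddy and swung the cam lever straight up. I handed the job in at about 21 s, still holding the lever with a commanded squeeze of 40 N. The hand-in gave no verdict.

**Last checks**
- **Lever:** about 90°, from both the arm pose and the bar's position in the wrist image (column 279, where 277.9 is predicted for 90°). The arm pose was steady over the last two holds.
- **Bottle:** upright under the spout and raised about 25 mm. Its foot is at row 157 in the side view, where 157.6 is predicted for a 25 mm lift.
- **Plate:** standing in the caddy, let go.
- **Basket, wine bottle and glass:** no visible movement in the top view.

**What went wrong or disagreed**
- **First lever grasp missed:** the visible fingertips sit roughly 12 to 20 mm short of the stated TCP, so the fingers closed without holding the bar. I re-gripped deeper.
- **Bar rolled in the fingers:** while I swung the lever with the tool at a fixed angle, the bar appeared to roll about 8 to 10 mm toward the fingertips. That raised the wrist force to about 27 N until I turned the tool along with the lever.
- **Grip reading below the bar size:** the opening reads 13 mm on the 16 mm bar, down from 15 mm when first gripped. It held at 13 mm through the last second and a half.

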